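Set the laser sight onto a marked blank

ROBOT

A 6-joint arm with a two-finger parallel gripper is mounted at the origin on the work surface. World frame = base frame: x ahead of the robot, y to its left, z up, the work surface at z = 0. Lengths are in mm, angles in rad, forces in N, time in s.
With the tool pointing down it reaches from about 225 to 725 mm from the base axis. Payload 3.1 kg.
Tool frame: the origin (TCP) lies on the mounting face of the last link; the fingertips stand 173 mm ahead of it and the grasp point (between the pads) lies ahead of it (bot.pinch_z is the z of the grasp point in the tool frame, in mm); z points along the fingers, x is the direction in which the jaws open and shut, and the axes are right-handed (so a half turn about z gives the same grasp; the last joint's range is limited). The gripper opens to 85 mm and grips with 20 to 120 N. Pads are 22 mm wide; open, the fingers measure 114 mm over their backs; the gripper's body (76 mm by 85 mm) begins 54 mm behind the grasp point. The pads swing forward as they close: fully open they stand 13 mm farther back than shut.
Start: joints at [-1.361, 0.048, 0.099, 1.622, 0, 1.443], TCP at [173.976, -495.328, 404.712] pointing down, gripper open.
Joint ranges: [-2.91, 2.91], [-0.99, 1.94], [-1.21, 1.42], [-2.12, 2.29], [-1.49, 1.47], [-3.14, 3.14]. Speed limits (rad/s): [2.79, 2.79, 3.14, 3.14, 3.14, 3.14].

INTERFACE

Orientations are given as a unit quaternion [x, y, z, w].
In Python, from workcell import bot, get_image, look_for, cut_out gives the robot as it stands.
- The arm moves only by the shell command python3 -m handwheel 'ROWS' [FORCE]. ROWS is JSON, a list of rows, each a list of 5 numbers: the shift along the tool's x, y, z in m, then the turn about the tool's z in rad, then the finger opening in m, from 0 to 0.0854. A call has 1 to 12 rows; each row shifts and turns the pose as measured when the row begins, along the tool's axes as they then stand; what a row does not reach is not made up. A row lasts 1/12 s, in which the tool goes at most 41.7 mm and 7.16 degrees, less where a joint would pass 70% of its speed; a pose out of reach is approached as far as the arm can. A call with a gripper value outside its range is refused whole. The fingers move at their own pace and stop on an object; FORCE is the grip in N (left out, the last holds). Time passes only in rows, so rows that do not move let the fingers close. It gives the time, the measured TCP pose, the force and the opening at its end, in the units of the state.
- bot.read_state(): the state, without advancing time (a new reading comes with each control period).
- get_image(name): name is "scene" or "top" or "wrist"; returns a dict with "img" (480x640x3 uint8, red, green, blue), "vertical_fov" (degrees; the focal length in pixels is half the picture's height over the tangent of half this angle, whatever the lens; pixels are square), "cx", "cy" (the principal point, pixels), "T" (4x4, takes a point from camera to world coordinates). Camera axes: x right, y up, looking along -z (the intrinsics and any distortion apply to the point x, -y, -z); pixel columns grow to the right and rows downward; lengths in mm; the calibration is good to about 2 mm. A picture is of the moment at which its call begins. There is no depth.
- bot.hand_in(): hands the job in, once; it reports no verdict.
Trained networks look in a picture, given as the dict that the camera call returned (one of the last four; its "shot" number tells which), for a name from the list of things; names that differ only in an ending like _2 or _b are one class to them, and where a whole thing is asked for, a point or a joint stands for the part that bears it (a point fixed in the world has none). Each returns a list of dicts, best first, with "conf" (0 to 1); they miss things now and then, are a little off and sometimes report something else, mostly with a low value. They report only what shows in the picture. A call takes as long as a camera call. They do not tell look-alikes from the thing itself.
- look_for(picture, label): "xy" ([column, row] in pixels, amid what is visible of it).
- cut_out(picture, label): "pixels" (480x640 bool, what is visible of it) and "xy" ([column, row] in pixels, amid what is visible of it).
The state is a dict: "clock": time; "qpos": joint angles; "qvel": joint speeds; "effort": joint torques, N m; "tcp_pos": TCP position; "orientation": TCP orientation; "ft_force": force on the tool from outside, world axes, zero at the start; "moment": the same for the moment, N m; "gripper_width": finger opening in mm.
Only numpy, scipy, OpenCV 4.12 (cv2) and the standard library are available. Lean on these libraries where they do the work, as an engineer would, in place of code of your own. Each camera call takes 0.05 s, during which the arm holds its last target.

TASK

Take the blank with the ring mark out of the rack by its open ends, stand it on the free bench, take it again by its other pair of sides and lower it fully home, mark up, into the pocket of the wooden jig, without ever dropping it. Then turn the two screws of the laser sight, one after the other, until the red light spot lies wholly inside the ring on the blank. Let go of everything and leave the other things where they are.

Things in the scene. Friction and masses are not known exactly. Their poses are not given: they have to be found in the camera images.
- blank_mid (a point): Centre (half-way up) of the pale wood blank to be set up: a solid upright block 64 mm along its x, 54 mm along its y, 60 mm tall, about 0.15 kg, with a thin dark ring (26 mm across) and fine cross lines on its top. It starts in one of the two rack slots (either one), its foot 6 mm above the bench, its x along the rack's x: in there only its two x ends (64 mm apart) can be gripped. In the jig only its two y sides (54 mm apart) can be gripped. Turned half round it is the same.
- mark (a point): Centre of the ring mark, in the middle of the blank's top face (30 mm above blank_mid); z points up. x, y as the blank's.
- rack: Fixed plywood rack, 110 mm in x, 152 mm in y, 72 mm tall; origin at the centre of its underside. Floor 6 mm thick. Three upright dividers (6 mm thick, 58 mm long in x, tops 72 mm above the bench) at y = -66, 0 and +66 mm leave two slots, 60 mm wide, centred at y = -33 and +33 mm, open above and at both x ends.
- offcut_mid (a point): Centre of the darker, lower wood block (64 x 54 x 42 mm) with no mark, loose in the other rack slot; leave it there.
- jig: Fixed wooden jig, 126 mm in x, 76 mm in y, 66 mm tall; origin at the centre of its underside, axes parallel to the laser unit's. It holds the blank in a pocket 70 mm in x by 60 mm in y (3 mm clearance on each side): high end cheeks at both x ends (28 mm thick, tops 66 mm above the bench, level with the top of the seated blank), and low ledges at both y sides (8 mm thick, tops 18 mm above the bench).
- jig_seat (a point): Centre of the jig pocket's floor, 6 mm above the bench; the seated blank's centre stands 30 mm above it, the blank's x along the jig's x.
- unit: Fixed grey laser sight unit, on the jig's +y side; origin on the bench under its turret's upright axis. Its housing reaches from x = -170 to +55 mm and y = -50 to +50 mm, 100 mm tall, on a base 15 mm wider all round. At x = 0 stands the round metal turret, 72 mm across, to 168 mm above the bench, with the small mirror inside. One upright screw with a black bar knob stands on the housing at x = -120 mm (near screw), a like one on top of the turret at x = 0 (far screw).
- screw_near_grip (a point): Grip point of the near screw's knob: on its upright axis, 138 mm above the bench, half-way up the bar that is gripped. The black bar is 64 mm long, 16 mm thick and 34 mm tall, its top 16 mm above this point; below it is a round foot. The point's x lies along the bar.
- screw_far_grip (a point): The same for the far screw, on top of the turret, 200 mm above the bench.
- screw_near (a joint): Angle of the near screw, rad, -1.7 to 1.7, growing clockwise seen from above; at 0 the bar lies along the unit's x. Each rad clockwise turns the turret 0.15 rad anticlockwise about its upright axis and so swings the spot about that axis, by about 28 mm near the jig, roughly along the unit's +x. It stays where it is left (friction 0.06 N m).
- screw_far (a joint): Angle of the far screw on the turret, rad, -1.7 to 1.7, growing clockwise seen from above. Each rad clockwise moves the spot 20 mm straight nearer to the turret's axis, about the unit's +y. It stays where it is left (friction 0.06 N m).
- spot (a point): Centre of the red light spot, 14 mm across, thrown by the mirror; its height is always that of the seated blank's top face (66 to 68 mm above the bench). It is light only and touches nothing. At joint values 0, 0 it lies at x = 0, y = -190 mm of the unit.
- mallet: Wooden mallet lying beyond the work, head 55 x 110 x 55 mm, handle 26 mm thick, 218 mm long in all; origin under it, a bystander.
- glue: White bottle, 56 mm across, 130 mm tall, standing beyond the work; origin at the centre of its foot, a bystander.
- pot: Empty steel cup, 72 mm across, 80 mm tall, standing on the right near the robot; origin at the centre of its foot, a bystander.
There are look-alikes about, which are no part of the job. Leave any green or purple look-alike of the rack alone.

How it is judged (in metres and radians):
On the way, in this order (a step that is already met when the one before it is completed fails the run):
1. the blank stands, let go, on the free bench, clear of rack and jig (height (world z) of blank_mid below 0.034 m and angle between blank_mid's own z axis and vertical below 0.1 rad and horizontal distance between blank_mid and rack above 0.1 m and horizontal distance between blank_mid and jig above 0.09 m and contact force between the fingers and blank below 0.1 N and linear speed of blank below 0.02 m/s), for 0.1 s.
2. the blank sits fully home in the jig, mark up, let go (horizontal distance between blank_mid and jig_seat below 0.005 m and height (world z) of blank_mid between 0.032 and 0.04 m and angle between blank_mid's own z axis and vertical below 0.06 rad and angle between the x axis of blank_mid and the x axis of jig, either way round below 0.12 rad and contact force between the fingers and blank below 0.1 N and linear speed of blank below 0.02 m/s), for 0.2 s.
3. one screw has brought the spot level with the mark in one direction (within 7 mm) ((x of spot in the frame of mark between -0.007 and 0.007 m or y of spot in the frame of mark between -0.007 and 0.007 m)), for 0.2 s.
4. the other screw has brought the spot inside the ring (centres within 5 mm) (horizontal distance between spot and mark below 0.005 m), for 0.2 s.
At the end, for the whole second after the job is handed in: The blank sits in the jig, mark up, centre within 5 mm of the pocket's centre, its middle 32 to 40 mm above the bench, upright within 0.06 rad and square within 0.12 rad, at rest and let go; the spot's centre lies within 5 mm of the mark's centre (all of step 2 and horizontal distance between spot and mark below 0.005 m and linear speed of offcut below 0.02 m/s); the robot touches nothing.
It fails at once if the blank is dropped (falls freely faster than 0.5 m/s) (linear speed of blank above 0.5 m/s and contact force between anything else and blank below 0.05 N).
It fails at once if the unmarked block is moved by more than 25 mm (distance of offcut_mid from where it was at the start of the episode above 0.025 m).
It fails at once if the mallet is moved by more than 30 mm (distance of mallet from where it was at the start of the episode above 0.03 m).
It fails at once if the glue is moved by more than 30 mm (distance of glue from where it was at the start of the episode above 0.03 m).
It fails at once if the pot is moved by more than 30 mm (distance of pot from where it was at the start of the episode above 0.03 m).
It also fails if it takes over 72 s, if anything falls off the work surface, if the arm or the gripper's body presses on something with over 40 N, if the wrist force passes 120 N, or if a joint passes its speed limit or range.

## Working session

There is one attempt and no reset: what is moved stays moved. The work goes in short steps, Python scripts to look and compute and a shell command to move; the robot and the scene stay as the last step left them, time stands still between calls to the robot, and variables do not carry over. Pictures are saved under pics/ and viewed, and the job is handed in when it is done.

```bash
ls; mkdir -p pics
python3 - <<'E'
from workcell import bot,get_image
import cv2,numpy as np
s=bot.read_state();print(s,bot.pinch_z)
for n in("scene","top"):
    p=get_image(n);cv2.imwrite(f"pics/{n}0.png",p["img"][:,:,::-1]);print(n,p["vertical_fov"],p["cx"],p["cy"],p["T"],[k for k in p])
    print({k:p[k] for k in p if k not in("img","T")})
E
```

```text
pics
{'clock': 0.0, 'qpos': array([-1.36080052e+00,  4.87324440e-02,  9.75750054e-02,  1.62199063e+00,
        4.88670327e-05,  1.44303297e+00]), 'qvel': array([ 0.00066174, -0.00134   ,  0.00017127, -0.00024182,  0.00110227,
        0.0015313 ]), 'effort': array([-3.94822591e-04, -3.38785958e+01,  3.20014179e+01,  2.04625726e-02,
       -7.40521227e-05, -2.26166371e-06]), 'tcp_pos': array([ 173.94011913, -495.12669019,  403.51475291]), 'orientation': array([ 8.15895767e-01, -5.78197816e-01, -8.48387797e-04, -8.14558575e-04]), 'ft_force': array([-0.04228739,  0.97507508, -0.36133311]), 'moment': array([ 0.00771126,  0.04388272, -0.01342443]), 'gripper_width': 85.49647515856128} 154.70000000000002
scene 55.104776584158195 313.15938290301085 232.07991814725443 [[ 7.01685858e-01 -4.44642037e-01  5.56713944e-01  1.04941228e+03]
 [ 7.12475030e-01  4.33468649e-01 -5.51800926e-01 -6.45743301e+02]
 [ 4.03584645e-03  7.83835690e-01  6.20955170e-01  7.18240882e+02]
 [ 0.00000000e+00  0.00000000e+00  0.00000000e+00  1.00000000e+00]] ['img', 'vertical_fov', 'cx', 'cy', 'T', 'shot']
{'vertical_fov': 55.104776584158195, 'cx': 313.15938290301085, 'cy': 232.07991814725443, 'shot': 1}
top 43.366146792499705 318.0631767705173 236.84742574292483 [[-2.16598366e-02  9.85668302e-01 -1.67298688e-01  3.25404365e+02]
 [-9.99401808e-01 -2.58592596e-02 -2.29635550e-02 -1.41739250e+02]
 [-2.69606684e-02  1.66701224e-01  9.85638790e-01  1.35583017e+03]
 [ 0.00000000e+00  0.00000000e+00  0.00000000e+00  1.00000000e+00]] ['img', 'vertical_fov', 'cx', 'cy', 'T', 'shot']
{'vertical_fov': 43.366146792499705, 'cx': 318.0631767705173, 'cy': 236.84742574292483, 'shot': 2}
```

View pics/scene0.png

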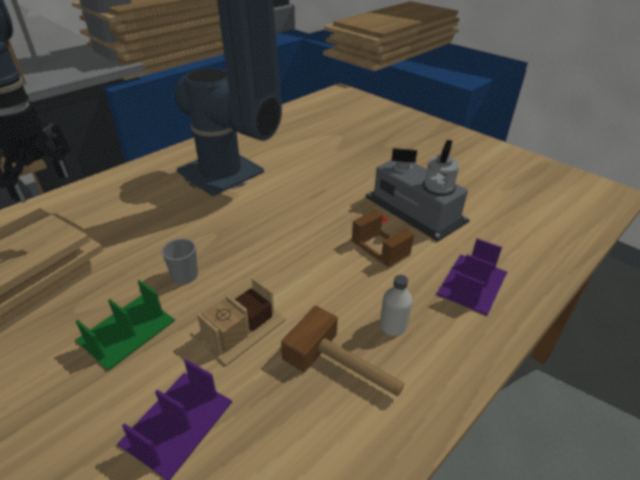

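View pics/top0.png

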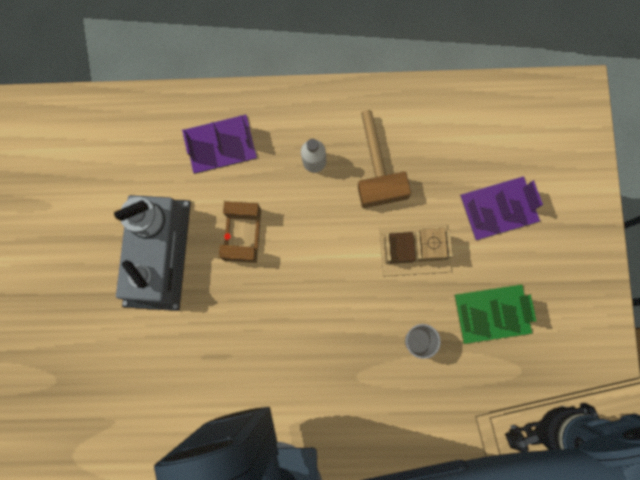

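Top view: plywood rack at (417,250) with the ringed blank in its right slot (433,243) and the dark offcut in the left slot (402,248). The jig is at (240,232) with the red spot at (228,237), the unit at (155,250), and its bars at (131,211) and (133,272). Look-alikes are purple racks at (500,208) and (220,143), and a green rack at (495,313). The only ringed block is at (433,243). I'll check it in a close crop.

```bash
cat > h.py <<'E'
import numpy as np,cv2
from workcell import bot,get_image,look_for,cut_out
from scipy.spatial.transform import Rotation as R
def f(p): return 240/np.tan(np.radians(p["vertical_fov"])/2)
def ray(p,uv):
    u,v=uv;F=f(p);d=np.array([(u-p["cx"])/F,-(v-p["cy"])/F,-1.]);T=np.array(p["T"])
    return T[:3,3],T[:3,:3]@d
def onz(p,uv,z):
    o,d=ray(p,uv);return o+d*(z-o[2])/d[2]
def proj(p,X):
    T=np.array(p["T"]);c=(np.atleast_2d(X)-T[:3,3])@T[:3,:3];F=f(p)
    return np.c_[p["cx"]+F*c[:,0]/-c[:,2],p["cy"]-F*c[:,1]/-c[:,2]]
def crop(p,u0,v0,u1,v1,k,name):
    cv2.imwrite("pics/"+name,cv2.resize(p["img"][v0:v1,u0:u1,::-1],None,fx=k,fy=k,interpolation=cv2.INTER_CUBIC))
def st():
    s=bot.read_state();print("t",round(s["clock"],2),"tcp",s["tcp_pos"].round(1),"rot",R.from_quat(s["orientation"]).as_matrix().round(3).tolist(),"F",s["ft_force"].round(1),"w",round(s["gripper_width"],1),"q",s["qpos"].round(2));return s
E
python3 - <<'E'
from h import *
p=get_image("top");q=get_image("scene")
crop(p,370,200,470,290,8,"rack_t.png");crop(p,100,180,280,315,4.4,"jig_t.png");crop(q,180,260,300,370,6,"rack_s.png");crop(q,340,130,480,270,5,"jig_s.png")
for n in("blank_mid","mark","rack","offcut_mid","jig","unit","screw_near_grip","screw_far_grip","spot","mallet","glue","pot"):
    for a,im in(("top",p),("scene",q)):
        print(n,a,[(np.round(d["xy"],1).tolist(),round(d["conf"],2)) for d in look_for(im,n)[:4]])
E
```

```text
blank_mid top [([433.3, 246.2], 0.93)]
blank_mid scene [([227.4, 325.0], 0.81)]
mark top [([433.7, 242.5], 0.72), ([420.9, 342.0], 0.57)]
mark scene [([229.6, 322.8], 0.71), ([320.4, 350.7], 0.2)]
rack top [([495.5, 315.6], 0.95), ([415.7, 257.4], 0.79), ([217.2, 145.6], 0.78), ([501.7, 204.8], 0.56)]
rack scene [([478.4, 277.8], 0.78), ([245.3, 343.0], 0.77), ([127.6, 329.2], 0.74), ([176.5, 422.2], 0.7)]
offcut_mid top [([400.2, 246.4], 0.81), ([375.2, 181.7], 0.24)]
offcut_mid scene [([255.7, 309.6], 0.69)]
jig top [([242.8, 229.1], 0.74), ([140.9, 273.1], 0.73)]
jig scene [([377.2, 239.8], 0.89)]
unit top [([150.0, 252.6], 0.7)]
unit scene [([427.1, 189.6], 0.65), ([228.6, 323.0], 0.25)]
screw_near_grip top [([139.5, 272.7], 0.75), ([151.7, 251.5], 0.6)]
screw_near_grip scene [([405.5, 156.3], 0.67)]
screw_far_grip top [([132.2, 213.8], 0.64)]
screw_far_grip scene [([444.9, 158.2], 0.58)]
spot top []
spot scene []
mallet top [([377.7, 181.2], 0.92), ([432.2, 247.5], 0.17)]
mallet scene [([321.5, 347.7], 0.64)]
glue top [([315.5, 156.0], 0.78)]
glue scene [([394.5, 306.6], 0.69)]
pot top [([423.3, 342.6], 0.87), ([148.4, 252.0], 0.7), ([138.1, 274.5], 0.26)]
pot scene [([179.5, 261.7], 0.89)]
```

View pics/rack_t.png

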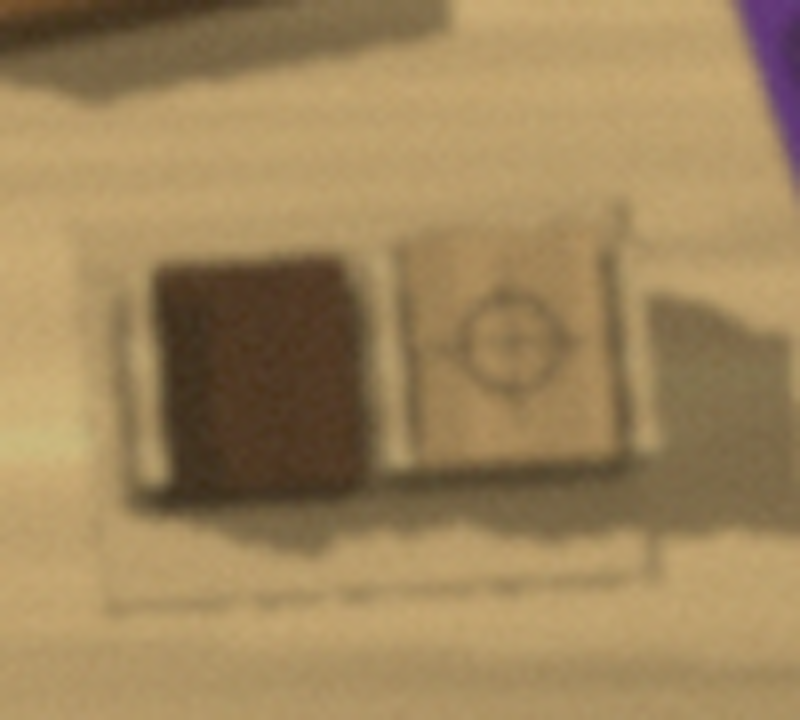

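View pics/rack_s.png

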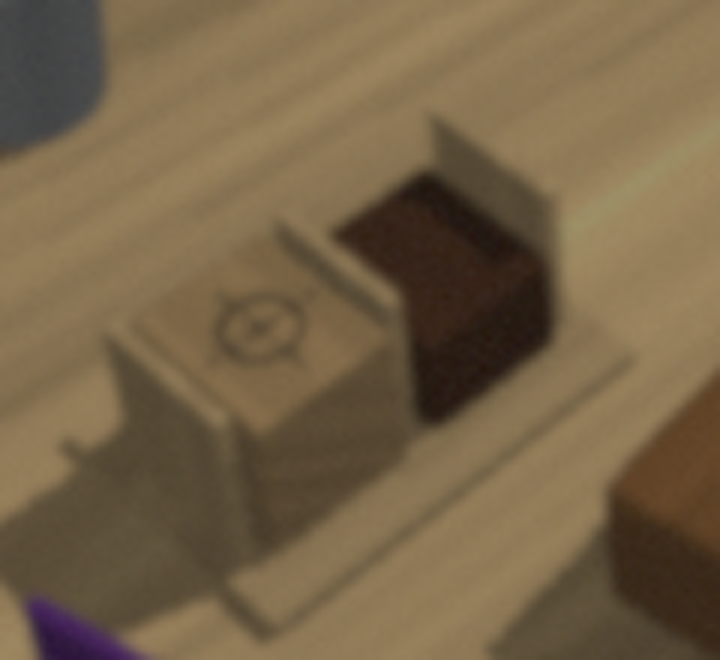

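View pics/jig_t.png

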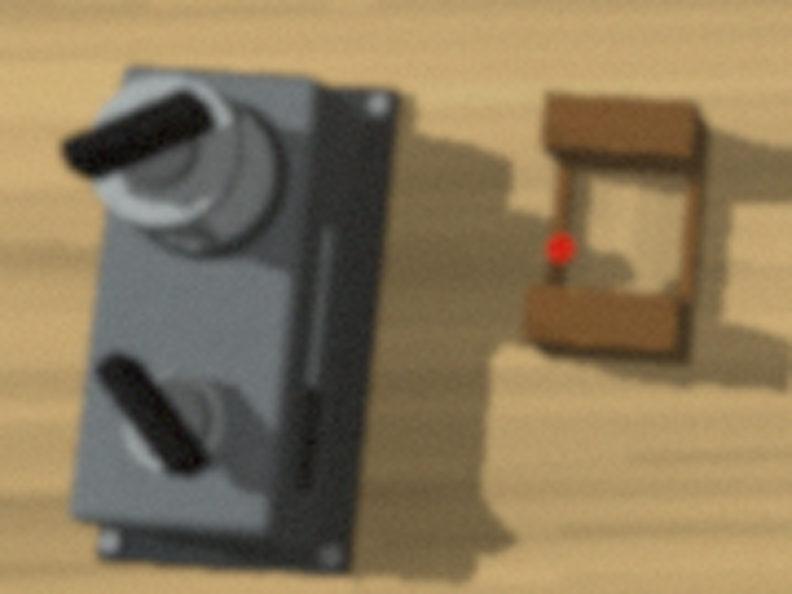

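View pics/jig_s.png

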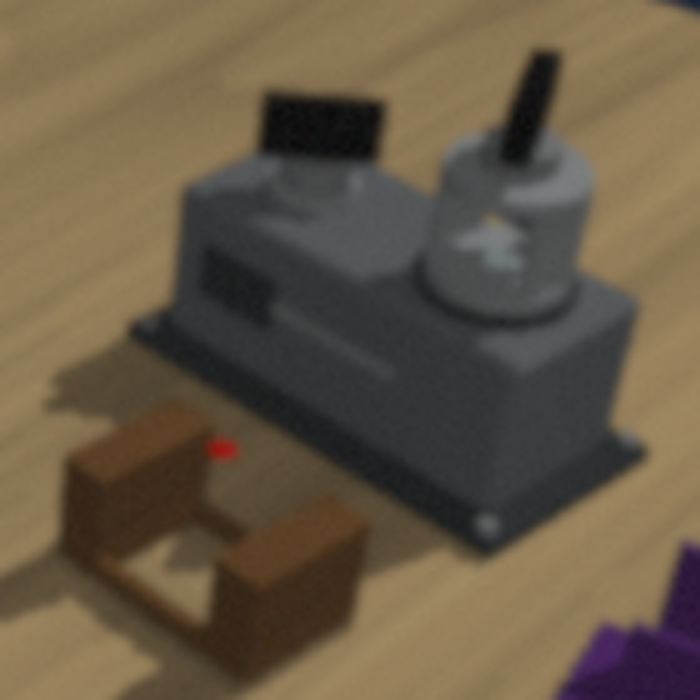

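```bash
cat > m1.py <<'E'
from h import *
p=get_image("top");q=get_image("scene")
c=lambda x,y,u,v,k:(u+(x+.5)/k-.5,v+(y+.5)/k-.5)
def fit(pts,mod):
    P=np.array(pts)[:,:2];M=np.array(mod,float);pc=P.mean(0);mc=M.mean(0);a,b=P-pc,M-mc
    th=np.arctan2((b[:,0]*a[:,1]-b[:,1]*a[:,0]).sum(),(a*b).sum());r=np.array([[np.cos(th),-np.sin(th)],[np.sin(th),np.cos(th)]])
    return pc-r@mc,th,np.linalg.norm((M@r.T+pc-r@mc)-P,axis=1)
B=[onz(p,c(x,y,370,200,8),66) for x,y in((404,232),(600,228),(620,462),(415,468))]
print("blank",fit(B,[(32,27),(32,-27),(-32,-27),(-32,27)]))
print("mark top",onz(p,c(512,342,370,200,8),66),"scene",onz(q,c(261,327,180,260,6),66))
J=[onz(p,c(x,y,100,180,4.4),66) for x,y in((548,93),(693,102),(680,350),(527,338))]
print("jig",fit(J,[(63,38),(63,-38),(-63,-38),(-63,38)]))
J=[onz(q,c(x,y,340,130,5),66) for x,y in((183,402),(68,460),(218,563),(367,520))]
print("jig scene",fit(J,[(-63,38),(-63,-38),(63-28,-38),(63,38)]))
print("spot",onz(p,c(561,248,100,180,4.4),67),onz(q,c(221,450,340,130,5),67))
print("screw far top",onz(p,c(138,133,100,180,4.4),216),"near",onz(p,c(153,413,100,180,4.4),154))
for a,b,z in(((65,157),(208,100),216),((105,360),(195,468),154)):
    A=onz(p,c(*a,100,180,4.4),z);Bb=onz(p,c(*b,100,180,4.4),z);print("bar",(A+Bb)/2,np.linalg.norm(A-Bb),np.arctan2(*(Bb-A)[[1,0]]))
U=[onz(p,c(x,y,100,180,4.4),100) for x,y in((130,68),(316,80),(268,532),(75,518))]
print("unit",fit(U,[(55,50),(55,-50),(-170,-50),(-170,50)]))
for n,z in(("mallet",30),("glue",65),("pot",40),("offcut_mid",48)):print(n,onz(p,look_for(p,n)[0]["xy"],z))
for n,uv in(("green",(495,313)),("purp",(500,208)),("purp2",(220,143))):print(n,onz(p,uv,30))
print("scene near/far",onz(q,(404,154),154),onz(q,(448,142),216))
E
python3 m1.py
```

```text
blank (array([ 524.52771504, -359.45895785]), np.float64(0.006453191160282888), array([0.58832528, 0.83487018, 0.54350557, 0.21448499]))
mark top [ 525.87706837 -360.15576787   66.        ] scene [ 522.7638815  -358.78591648   66.        ]
jig (array([564.97634967,  60.99947933]), np.float64(-0.07569209548046399), array([1.08229527, 2.47493324, 0.46643736, 2.0259844 ]))
jig scene (array([566.65558372,  60.97616664]), np.float64(-0.08414493402385041), array([3.01742425, 1.61830451, 0.88902735, 5.3615155 ]))
spot [551.2771647   86.14078807  67.        ] [548.24005254  85.83441443  67.        ]
screw far top [581.75083259 247.94766535 216.        ] near [464.23142417 258.21742138 154.        ]
bar [583.82053362 248.64482286 216.        ] 67.49495306969666 -1.2062197258315872
bar [463.90384087 259.67382383 154.        ] 66.55567617501457 -2.4379666149558634
unit (array([583.76112279, 251.16158404]), np.float64(-0.08821240426643251), array([4.32712014, 4.7831283 , 3.914425  , 4.45661485]))
mallet [ 670.49022539 -243.14885256   30.        ]
glue [ 732.64670609 -110.26673139   65.        ]
pot [ 310.74370184 -325.66207748   40.        ]
offcut_mid [ 521.73647958 -290.66972217   48.        ]
green [ 373.22786087 -490.2964601    30.        ]
purp [ 604.98382905 -517.65451673   30.        ]
purp2 [775.14549748 109.87934727  30.        ]
scene near/far [477.63482495 241.62679704 154.        ] [577.52204966 264.99629407 216.        ]
```

The crop shows the pale ringed blank in the plywood rack's right slot, ring at about (434,242), and the two views agree within 3 mm. The measured bar angles (near ≈ -0.78, far ≈ +1.12) predict the spot at (551,85), and I measured it at (551,86). Next I'll work out the rack yaw and move above the rack.

```bash
python3 - <<'E'
exec(open('m1.py').read().split("B=[")[0])
g=lambda x,y,z:onz(p,c(x,y,370,200,8),z)
a,b=g(105,612,3),g(655,577,3);print("rack bottom edge",a,b,np.arctan2(b[0]-a[0],-(b[1]-a[1])))
for (x1,y1),(x2,y2) in(((400,465),(380,250)),((650,450),(630,235)),((155,480),(135,265))):
    a,b=g(x1,y1,72),g(x2,y2,72);print(a[:2],b[:2],np.arctan2(*(b-a)[[1,0]]),np.linalg.norm(a-b))
E
python3 -m handwheel '[[0,0,0,-0.12,0.085],[0,0,0,-0.12,0.085],[0,0,0,-0.12,0.085],[0,0,0,-0.12,0.085],[0,0,0,-0.12,0.085],[0,0,0,-0.12,0.085],[0,0,0,-0.12,0.085],[0,0,0,-0.12,0.085],[0,0,0,-0.12,0.085],[0,0,0,-0.12,0.085],[0,0,0,-0.05,0.085]]'
python3 -c "from h import *;st()"
```

```text
rack bottom edge [ 462.0518704  -253.22346298    3.        ] [ 468.11736562 -407.07394458    3.        ] 0.039404203034740036
[ 492.50225807 -327.61963345] [ 550.89556607 -325.1554568 ] 0.04217461808385703 58.44527855579637
[ 494.85422584 -394.1984595 ] [ 553.21362147 -392.24350106] 0.03348608488381802 58.392130640058866
[ 490.11258288 -262.25506952] [ 548.53792426 -259.29011668] 0.05070422270313296 58.50052530074284
clock: 2.72
tcp_pos: [174.0, -495.3, 404.7]
orientation: [0.999, 0.035, -0.0, -0.0]
ft_force: [0.3, 0.1, 0.2]
gripper_width: 84.6
t 2.72 tcp [ 174.  -495.3  404.7] rot [[0.998, 0.07, -0.0], [0.07, -0.998, 0.0], [-0.0, -0.0, -1.0]] F [0.3 0.1 0.2] w 84.6 q [-1.36  0.05  0.1   1.62 -0.    0.14]
```

```bash
python3 -m handwheel '[[0.0359,-0.011,0,0,0.085],[0.0359,-0.011,0,0,0.085],[0.0359,-0.011,0,0,0.085],[0.0359,-0.011,0,0,0.085],[0.0359,-0.011,0,0,0.085],[0.0359,-0.011,0,0,0.085],[0.0359,-0.011,0,0,0.085],[0.0359,-0.011,0,0,0.085],[0.0359,-0.011,0,0,0.085],[0.0359,-0.011,0,0,0.085],[0,0,0,0.03,0.085],[0,0,0,0,0.085]]'
python3 - <<'E'
from h import *
s=st();p=get_image("wrist");cv2.imwrite("pics/w1.png",p["img"][:,:,::-1]);print(p["T"])
for n in("mark","blank_mid"):
    for d in look_for(p,n):print(n,d["xy"],d["conf"],onz(p,d["xy"],66))
E
```

```text
clock: 3.72
tcp_pos: [540.0, -356.4, 400.5]
orientation: [1.0, 0.017, -0.001, 0.001]
ft_force: [0.8, 0.3, -0.4]
gripper_width: 85.0
t 3.72 tcp [ 540.  -356.4  400.5] rot [[0.999, 0.033, -0.001], [0.033, -0.999, -0.002], [-0.001, 0.002, -1.0]] F [ 0.8  0.3 -0.4] w 85.0 q [-0.69  0.38  0.48  1.67 -0.    0.85]
[[ 9.99420240e-01 -3.31115878e-02 -7.92508856e-03  5.39638799e+02]
 [ 3.40082315e-02  9.59791214e-01  2.78647205e-01 -2.84789551e+02]
 [-1.62002105e-03 -2.78755175e-01  9.60360832e-01  3.69563497e+02]
 [ 0.00000000e+00  0.00000000e+00  0.00000000e+00  1.00000000e+00]]
mark [301.2, 214.0] 0.66 [ 524.81077853 -354.92650202   66.        ]
blank_mid [303.5, 215.9] 0.77 [ 526.75698975 -356.48195577   66.        ]
```

View pics/w1.png

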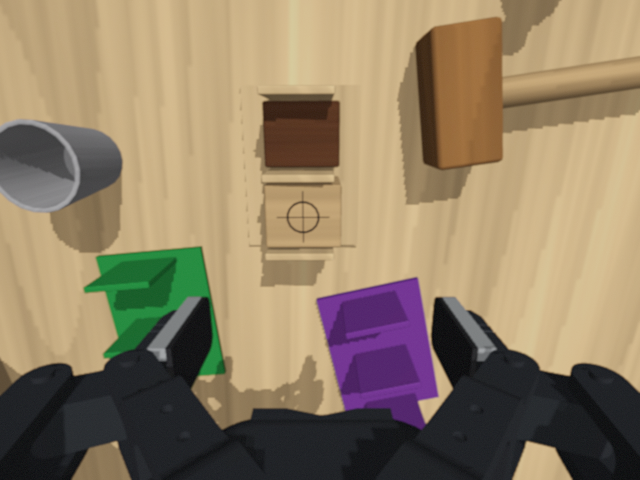

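The wrist view shows the ring at (302,216) in the slot nearest the gripper, and the offcut at (302,133). The yaw is aligned. I'll correct the position and go down.

```bash
python3 -m handwheel '[[-0.0155,0.0015,0,0,0.085],[0,0,0.03,0,0.085],[0,0,0.03,0,0.085],[0,0,0.03,0,0.085],[0,0,0.02,0,0.085],[0,0,0,0,0.085],[0,0,0,0,0.085]]'
python3 - <<'E'
from h import *
s=st();p=get_image("wrist");cv2.imwrite("pics/w2.png",p["img"][:,:,::-1])
for n in("mark",):
    for d in look_for(p,n):print(n,d["xy"],d["conf"],onz(p,d["xy"],66))
E
```

```text
clock: 4.45
tcp_pos: [513.3, -366.7, 295.0]
orientation: [1.0, 0.01, 0.003, 0.006]
ft_force: [0.1, 0.1, 0.8]
gripper_width: 85.4
t 4.45 tcp [ 513.3 -366.7  295. ] rot [[1.0, 0.02, 0.006], [0.02, -1.0, -0.011], [0.005, 0.012, -1.0]] F [0.1 0.1 0.8] w 85.4 q [-0.73  0.32  0.19  1.43 -0.    0.83]
mark [337.2, 233.6] 0.71 [ 525.14106783 -353.49978929   66.        ]
```

View pics/w2.png

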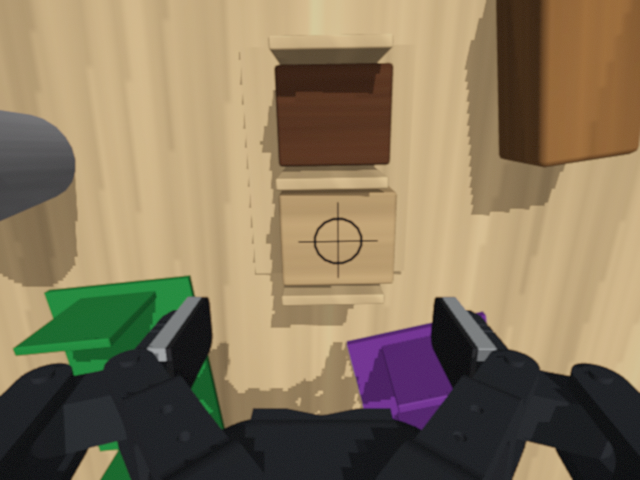

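```bash
python3 -m handwheel '[[0,0,0,0,0.085],[0,0,0,0,0.085]]' >/dev/null; python3 -c "from h import *;st()"
python3 -m handwheel '[[0.006,0,0,0,0.085]]' >/dev/null; python3 -c "from h import *;st()"
python3 -m handwheel '[[0,0,0,0,0.085]]' >/dev/null; python3 -c "from h import *;st()"
python3 - <<'E'
from h import *
p=get_image("wrist")
for uv in((337.6,240.5),):print(onz(p,uv,66))
p=get_image("wrist");crop(p,230,150,450,330,3.6,"w3.png");print(p["T"])
E
```

```text
t 4.72 tcp [ 514.1 -367.9  300. ] rot [[1.0, 0.019, 0.011], [0.019, -1.0, -0.016], [0.011, 0.017, -1.0]] F [-0.3 -0.3 -0.5] w 85.2 q [-0.73  0.32  0.2   1.43 -0.    0.83]
t 4.8 tcp [ 520.  -368.3  302.1] rot [[1.0, 0.018, 0.013], [0.018, -1.0, -0.018], [0.013, 0.019, -1.0]] F [-0.  -0.3  0.5] w 85.3 q [-0.72  0.33  0.22  1.44 -0.01  0.83]
t 4.88 tcp [ 521.2 -368.5  303.7] rot [[1.0, 0.019, 0.016], [0.019, -1.0, -0.02], [0.016, 0.021, -1.0]] F [ 0.2 -0.8  0.3] w 85.2 q [-0.72  0.33  0.22  1.44 -0.    0.83]
[ 536.39071943 -364.19755735   66.        ]
[[ 9.99690868e-01 -1.42401431e-02 -2.03810523e-02  5.22193705e+02]
 [ 1.96505015e-02  9.54742673e-01  2.96783231e-01 -2.97531294e+02]
 [ 1.52324246e-02 -2.97091983e-01  9.54727357e-01  2.71720281e+02]
 [ 0.00000000e+00  0.00000000e+00  0.00000000e+00  1.00000000e+00]]
```

View pics/w3.png

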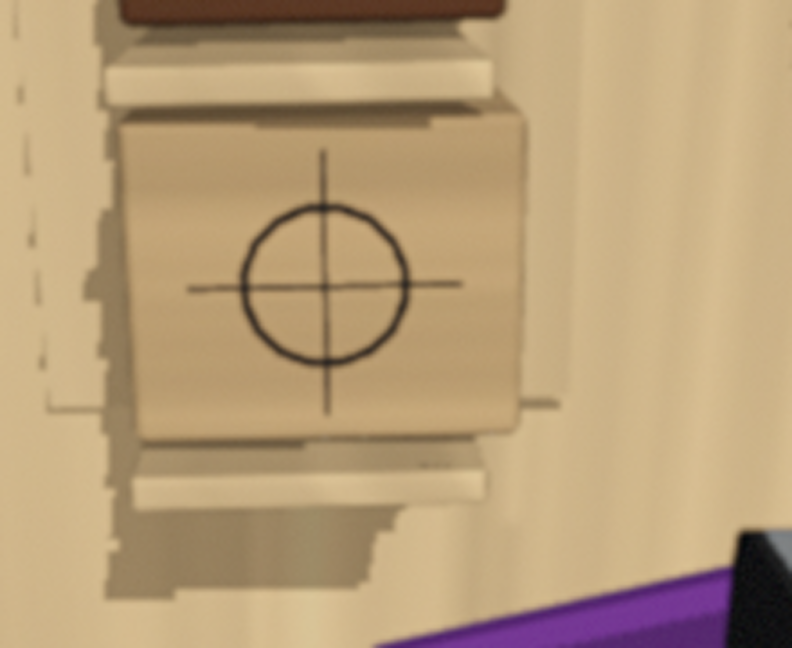

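```bash
python3 -c "from h import *;st();print(bot.read_state()['qpos'],bot.read_state()['qvel'],bot.read_state()['effort'].round(1))"
python3 -m handwheel '[[0,0,0,0,0.085]]' >/dev/null; python3 -c "from h import *;st();print(bot.read_state()['qpos'],bot.read_state()['qvel'])"
python3 -m handwheel '[[0,0,0,0,0.085]]' >/dev/null; python3 -c "from h import *;st();print(bot.read_state()['qpos'],bot.read_state()['qvel'])"
python3 -c "from h import *;p=get_image('wrist');st();print(bot.read_state()['qpos'])"
```

```text
t 4.98 tcp [ 520.7 -368.5  303.5] rot [[1.0, 0.019, 0.015], [0.019, -1.0, -0.02], [0.015, 0.02, -1.0]] F [-0.1 -0.8 -0.1] w 85.2 q [-0.72  0.33  0.22  1.44 -0.01  0.83]
[-0.71977639  0.32733836  0.21759522  1.43649224 -0.0052102   0.83219126] [-0.00080215  0.00171918 -0.0179425   0.00084242 -0.0011969  -0.00064229] [ -0.  -44.5  32.2  -0.2  -0.    0. ]
t 5.07 tcp [ 521.  -368.4  303.7] rot [[1.0, 0.019, 0.015], [0.019, -1.0, -0.02], [0.015, 0.021, -1.0]] F [ 0.   0.2 -0.4] w 84.6 q [-0.72  0.33  0.22  1.44 -0.01  0.83]
[-0.71937864  0.32759812  0.21828221  1.43679927 -0.00528363  0.83214632] [ 0.00618819 -0.00086207  0.02086935 -0.00171856  0.00130846 -0.0014104 ]
t 5.15 tcp [ 521.2 -368.4  304. ] rot [[1.0, 0.019, 0.015], [0.02, -1.0, -0.02], [0.015, 0.021, -1.0]] F [-0.1  0.5  0.5] w 85.3 q [-0.72  0.33  0.22  1.44 -0.01  0.83]
[-0.71911218  0.32768913  0.2188628   1.43692678 -0.00531258  0.83211331] [ 0.0020147   0.00336845  0.00130565  0.00394881  0.0008426  -0.00118728]
t 5.2 tcp [ 521.1 -368.3  303.9] rot [[1.0, 0.019, 0.015], [0.02, -1.0, -0.02], [0.015, 0.021, -1.0]] F [ 0.4  0.2 -0.9] w 85.0 q [-0.72  0.33  0.22  1.44 -0.01  0.83]
[-0.71910591  0.32763918  0.21865015  1.43689021 -0.00530299  0.83212061]
```

```bash
cat >> h.py <<'E'
def grasp():
    s=bot.read_state();M=R.from_quat(s["orientation"]).as_matrix();return s["tcp_pos"]+M@[0,0,bot.pinch_z],M
def need(X,heading=None):
    "shift in tool axes (mm) bringing the grasp point to X; turn for tool x heading"
    g,M=grasp();d=M.T@(np.array(X)-g);h=np.arctan2(M[1,0],M[0,0])
    print("grasp",g.round(1),"tilt",M[:2,2].round(3),"head",round(h,3),"shift",d.round(1),"turn",None if heading is None else round(-((heading-h+np.pi)%(2*np.pi)-np.pi),3))
E
python3 - <<'E'
from h import *
p=get_image("wrist");print(onz(p,(320.3,229),66))
need([524.5,-359,36],.04)
E
```

```text
[ 525.97545885 -357.28084467   66.        ]
grasp [ 523.3 -371.4  149. ] tilt [ 0.015 -0.02 ] head 0.02 shift [ -0.3 -14.7 112.8] turn -0.02
```

```bash
python3 -m handwheel '[[0,-0.01,0.01,-0.02,0.085],[0,-0.005,0.012,0,0.085],[0,0,0.012,0,0.085],[0,0,0.01,0,0.085],[0,0,0.006,0,0.085],[0,0,0,0,0.085],[0,0,0,0,0.085]]' >/dev/null; python3 -c "
from h import *
need([525,-358.5,36],.04);print(bot.read_state()['clock'])"
```

```text
grasp [ 523.3 -357.8   95.2] tilt [ 0.014 -0.02 ] head 0.04 shift [ 0.8 -0.5 59.2] turn -0.0
5.8333
```

```bash
python3 -m handwheel '[[0.0005,0,0.01,0,0.085],[0,0,0.012,0,0.085],[0,0,0.012,0,0.085],[0,0,0.01,0,0.085],[0,0,0.006,0,0.085],[0,0,0.003,0,0.085],[0,0,0,0,0.085],[0,0,0,0,0.085]]' >/dev/null; python3 -c "
from h import *
need([525,-358.5,36],.04);st();p=get_image('wrist');cv2.imwrite('pics/w4.png',p['img'][:,:,::-1])"
```

```text
grasp [ 524.5 -359.8   36. ] tilt [ 0.014 -0.02 ] head 0.039 shift [ 0.6 -1.3  0. ] turn -0.001
t 6.5 tcp [ 522.3 -356.6  190.7] rot [[0.999, 0.038, 0.014], [0.039, -0.999, -0.02], [0.013, 0.021, -1.0]] F [-0.5  0.8  0.7] w 84.9 q [-0.7   0.36  0.04  1.22 -0.01  0.83]
```

View pics/w4.png

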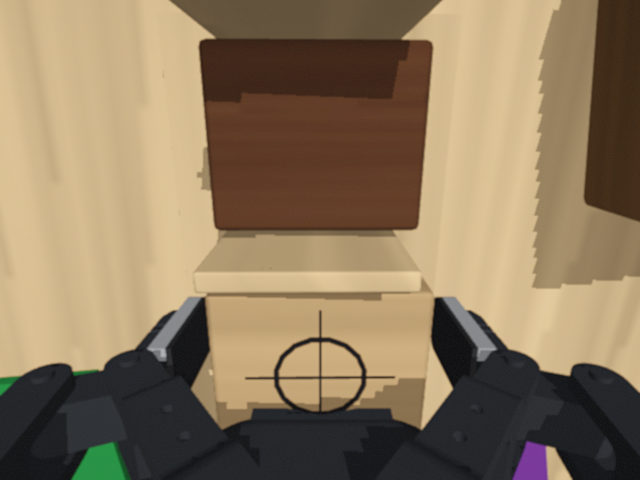

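The fingers straddle the two x ends, with the ring at (320,377) midway between them. I'll close.

```bash
python3 -m handwheel '[[0,0,0,0,0.058],[0,0,0,0,0.058],[0,0,0,0,0.058],[0,0,0,0,0.058],[0,0,0,0,0.058]]' 45; python3 -c "
from h import *
need([525,-358.5,36],.04)"
```

```text
clock: 6.97
tcp_pos: [523.2, -357.3, 193.7]
orientation: [1.0, 0.019, 0.008, 0.012]
ft_force: [-0.5, -0.3, -2.2]
gripper_width: 63.7
grasp [ 525.9 -360.9   39. ] tilt [ 0.017 -0.023] head 0.039 shift [-0.8 -2.5  2.9] turn -0.001
```

```bash
python3 -m handwheel '[[0,0,-0.006,0,0.058],[0,0,-0.012,0,0.058],[0,0,-0.018,0,0.058],[0,0,-0.02,0,0.058],[0,0,-0.018,0,0.058],[0,0,-0.012,0,0.058],[0,0,-0.006,0,0.058],[0,0,0,0,0.058]]'; python3 -c "
from h import *
need([475,-130,60],.0);p=get_image('wrist');cv2.imwrite('pics/w5.png',p['img'][:,:,::-1])"
```

```text
clock: 7.63
tcp_pos: [520.7, -355.3, 293.3]
orientation: [1.0, 0.019, 0.008, 0.013]
ft_force: [-0.4, 1.1, -0.2]
gripper_width: 63.6
grasp [ 523.2 -359.3  138.6] tilt [ 0.016 -0.025] head 0.038 shift [ -40.7 -232.9   72. ] turn 0.038
```

View pics/w5.png

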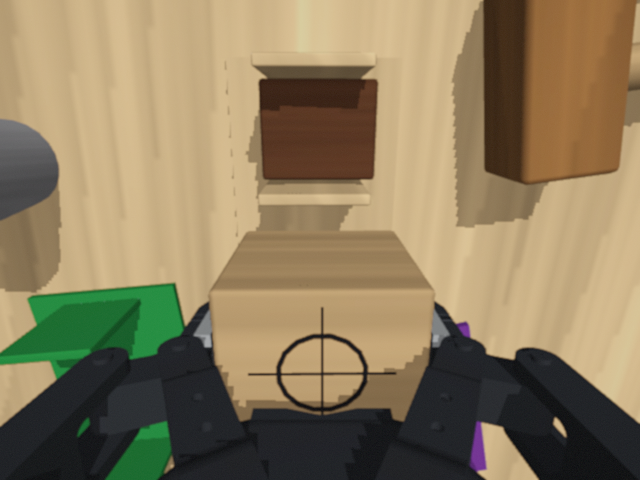

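```bash
python3 -m handwheel '[[-0.002,-0.01,0,0.01,0.058],[-0.004,-0.02,0,0.01,0.058],[-0.004,-0.025,0,0.01,0.058],[-0.004,-0.025,0,0.01,0.058],[-0.004,-0.025,0,0.01,0.058],[-0.004,-0.025,0,0.01,0.058],[-0.004,-0.025,0,0.01,0.058],[-0.004,-0.025,0,0.01,0.058],[-0.004,-0.02,0,0.01,0.058],[-0.002,-0.012,0,0.01,0.058],[0,-0.005,0,0,0.058],[0,0,0,0,0.058]]'; python3 -c "
from h import *
need([475,-130,34],-.08)"
```

```text
clock: 8.68
tcp_pos: [477.0, -120.3, 270.7]
orientation: [0.999, -0.036, -0.004, 0.005]
ft_force: [-0.2, -0.7, -1.8]
gripper_width: 63.8
grasp [ 475.6 -121.7  116.1] tilt [-0.009 -0.009] head -0.072 shift [ 0.7  7.5 82.1] turn 0.008
```

```bash
python3 -m handwheel '[[0,0,0.006,0.008,0.058],[0,0,0.01,0,0.058],[0,0,0.012,0,0.058],[0,0,0.012,0,0.058],[0,0,0.01,0,0.058],[0,0,0.008,0,0.058],[0,0,0.006,0,0.058],[0,0,0.004,0,0.058],[0,0,0,0,0.058],[0,0,0,0,0.058]]'; python3 -c "
from h import *
need([475,-121,33],-.08)"
```

```text
clock: 9.52
tcp_pos: [475.2, -125.4, 192.5]
orientation: [0.999, -0.044, -0.007, 0.005]
ft_force: [-0.0, -0.2, -1.3]
gripper_width: 63.4
grasp [ 473.  -126.8   37.8] tilt [-0.014 -0.009] head -0.088 shift [ 1.6 -6.   4.7] turn -0.008
```

```bash
for i in 1 2 3; do python3 -m handwheel '[[0,0,0.0015,0,0.058]]' | grep -E "tcp|force"; done
python3 - <<'E'
from h import *
p=get_image("scene");crop(p,200,150,400,300,4,"s1.png");need([475,-121,33])
E
```

```text
tcp_pos: [475.4, -125.6, 191.4]
ft_force: [0.8, -0.1, -1.2]
tcp_pos: [475.7, -125.7, 190.4]
ft_force: [0.0, 0.3, -0.5]
tcp_pos: [476.1, -125.8, 189.4]
ft_force: [-1.2, -0.8, -1.7]
grasp [ 474.3 -127.4   34.5] tilt [-0.011 -0.01 ] head -0.088 shift [ 0.2 -6.5  1.4] turn None
```

View pics/s1.png

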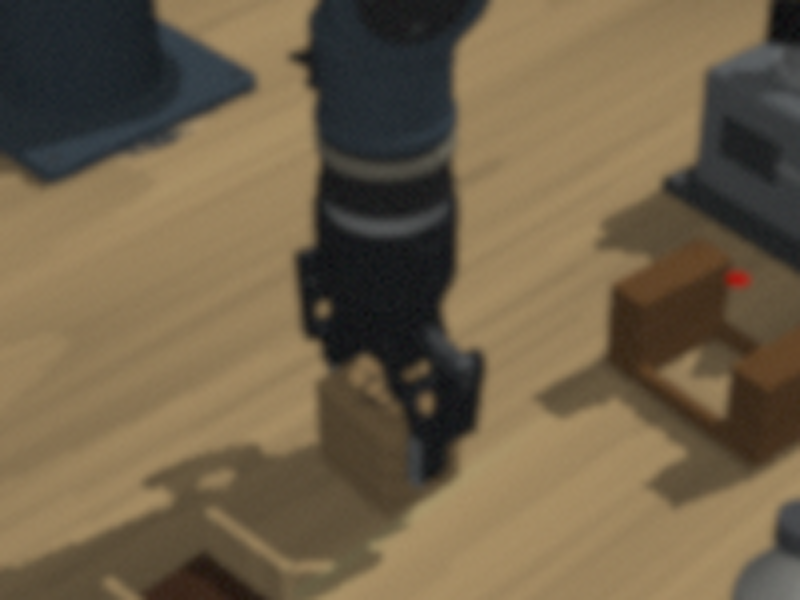

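Still a little above the bench. I'll lower until I see the force rise.

```bash
for i in 1 2 3; do python3 -m handwheel '[[0,0,0.0015,0,0.058]]' | grep -E "tcp|force"; done
```

```text
tcp_pos: [476.3, -125.9, 188.1]
ft_force: [0.5, 0.1, -1.9]
tcp_pos: [476.5, -125.9, 186.9]
ft_force: [1.0, -0.4, -1.9]
tcp_pos: [476.5, -125.8, 186.5]
ft_force: [-5.3, 2.9, 11.6]
```

Contact with the bench (11.6 N). I'll release.

```bash
python3 -m handwheel '[[0,0,0,0,0.066],[0,0,0,0,0.075],[0,0,0,0,0.085],[0,0,0,0,0.085],[0,0,0,0,0.085]]'
python3 - <<'E'
from h import *
p=get_image("wrist");cv2.imwrite("pics/w6.png",p["img"][:,:,::-1]);need([475,-126,110])
for d in look_for(p,"mark"):print(d["xy"],d["conf"],onz(p,d["xy"],60))
E
```

```text
clock: 10.48
tcp_pos: [477.4, -126.1, 188.1]
orientation: [0.999, -0.044, -0.003, 0.007]
ft_force: [0.3, 0.1, 0.2]
gripper_width: 85.0
grasp [ 476.5 -128.    33.4] tilt [-0.006 -0.013] head -0.088 shift [ -2.1  -0.9 -76.6] turn None
[313.2, 322.9] 0.69 [ 477.85883249 -110.24587081   60.        ]
```

View pics/w6.png

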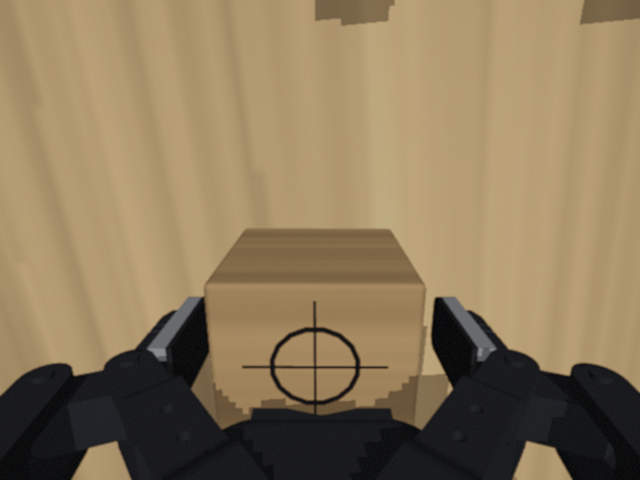

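The blank stands let go on the bench, ring at (315,367). Next I'll rise straight up, then turn -1.57 rad for the other pair of sides.

```bash
python3 -m handwheel '[[0,0,-0.006,0,0.085],[0,0,-0.012,0,0.085],[0,0,-0.018,0,0.085],[0,0,-0.02,0,0.085],[0,0,-0.018,0,0.085],[0,0,-0.012,0,0.085],[0,0,-0.006,0,0.085],[0,0,0,-0.12,0.085],[0,0,0,-0.12,0.085],[0,0,0,-0.12,0.085],[0,0,0,-0.12,0.085],[0,0,0,-0.12,0.085]]' >/dev/null
python3 -m handwheel '[[0,0,0,-0.12,0.085],[0,0,0,-0.12,0.085],[0,0,0,-0.12,0.085],[0,0,0,-0.12,0.085],[0,0,0,-0.12,0.085],[0,0,0,-0.12,0.085],[0,0,0,-0.12,0.085],[0,0,0,-0.1,0.085],[0,0,0,-0.03,0.085],[0,0,0,0,0.085]]'
python3 - <<'E'
from h import *
p=get_image("wrist");cv2.imwrite("pics/w7.png",p["img"][:,:,::-1]);need([477,-126,36],1.483)
for d in look_for(p,"mark"):print(d["xy"],d["conf"],onz(p,d["xy"],60))
t=get_image("top")
for d in look_for(t,"mark")+look_for(t,"blank_mid"):print(d["xy"],d["conf"],onz(t,d["xy"],60))
E
```

```text
clock: 12.42
tcp_pos: [476.1, -124.2, 284.4]
orientation: [0.714, 0.7, -0.008, -0.001]
ft_force: [0.3, 0.1, -0.5]
gripper_width: 84.9
grasp [ 474.2 -125.8  129.6] tilt [-0.012 -0.01 ] head 1.55 shift [ 0.9  3.9 93.6] turn 0.067
[323.7, 252.0] 0.68 [ 470.34361713 -123.74449268   60.        ]
[336.5, 278.7] 0.58 [ 453.02926543 -149.23013233   60.        ]
[134.2, 211.3] 0.43 [613.33462337 293.98946537  60.        ]
[332.0, 282.9] 0.64 [ 444.21983648 -139.32489775   60.        ]
```

View pics/w7.png

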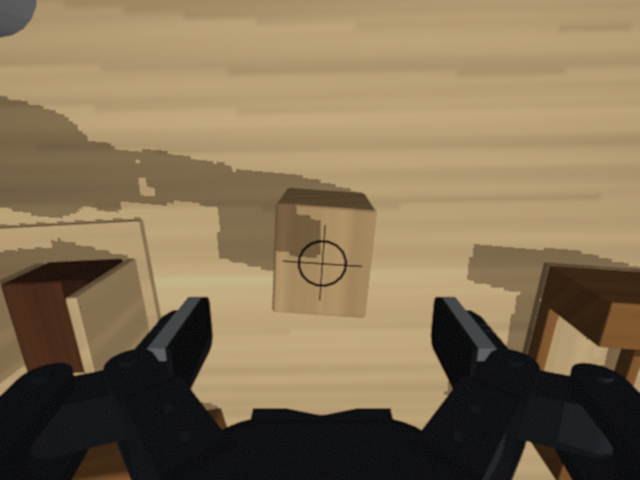

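Run:
```python
from h import *
p=get_image("wrist");X=onz(p,(322.5,263),60);print(X);a=onz(p,(282,261),60);b=onz(p,(362,266.3),60);print(np.arctan2(*(b-a)[[1,0]])-np.pi/2)
need([X[0],X[1],36],1.483)
```

```text
[ 476.94999517 -124.59358843   60.        ]
-0.08715800945276975
grasp [ 474.4 -125.9  129.9] tilt [-0.012 -0.01 ] head 1.55 shift [ 2.4  3.6 93.8] turn 0.067
```

```bash
python3 -m handwheel '[[0.0024,0.0036,0.006,0.067,0.085],[0,0,0.01,0,0.085],[0,0,0.014,0,0.085],[0,0,0.014,0,0.085],[0,0,0.012,0,0.085],[0,0,0.01,0,0.085],[0,0,0.008,0,0.085],[0,0,0.005,0,0.085],[0,0,0.002,0,0.085],[0,0,0,0,0.085],[0,0,0,0,0.085]]'>/dev/null
python3 - <<'E'
from h import *
p=get_image("wrist");cv2.imwrite("pics/w8.png",p["img"][:,:,::-1]);need([477,-124.6,38],1.483)
E
```

```text
grasp [ 476.8 -124.9   43.4] tilt [-0.011 -0.011] head 1.487 shift [0.4 0.2 5.4] turn 0.004
```

View pics/w8.png

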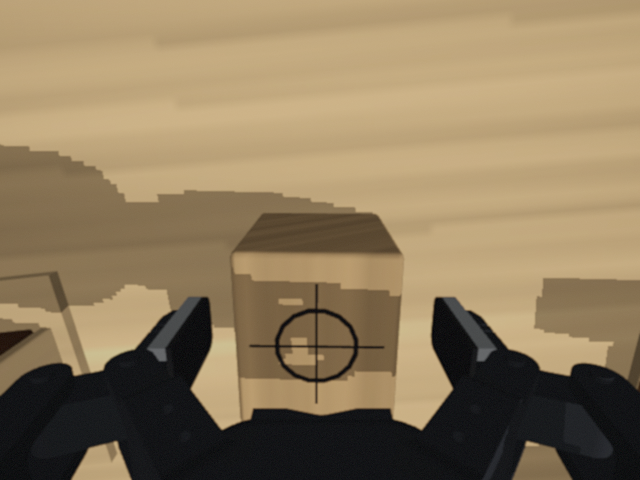

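The ring is at (316,346), midway between the open fingers. I'll go down 5 mm and close.

```bash
python3 -m handwheel '[[0,0,0.004,0,0.085],[0,0,0,0,0.05],[0,0,0,0,0.05],[0,0,0,0,0.05],[0,0,0,0,0.05],[0,0,0,0,0.05],[0,0,0,0,0.05],[0,0,0,0,0.05]]' 45
python3 - <<'E'
from h import *
need([477,-124.6,38],1.483)
E
```

```text
clock: 14.35
tcp_pos: [479.8, -123.7, 196.2]
orientation: [0.736, 0.677, -0.007, 0.003]
ft_force: [0.2, -0.2, -0.7]
gripper_width: 53.7
grasp [ 478.8 -125.8   41.5] tilt [-0.007 -0.013] head 1.487 shift [ 1.1 -1.8  3.5] turn 0.004
```

```bash
python3 -m handwheel '[[0,0,-0.006,0,0.05],[0,0,-0.012,0,0.05],[0,0,-0.018,0,0.05],[0,0,-0.02,0,0.05],[0,0,-0.018,0,0.05],[0,0,-0.012,0,0.05],[0,0,-0.006,0,0.05],[0,0,0,0,0.05]]'
python3 - <<'E'
from h import *
need([565,61,130],1.49);p=get_image("wrist");cv2.imwrite("pics/w9.png",p["img"][:,:,::-1]);print(p["T"])
E
```

```text
clock: 15.02
tcp_pos: [478.9, -121.7, 291.4]
orientation: [0.736, 0.677, -0.008, -0.0]
ft_force: [0.3, 0.1, -1.5]
gripper_width: 53.5
grasp [ 476.9 -123.4  136.7] tilt [-0.013 -0.011] head 1.488 shift [191.1  72.5   3.6] turn -0.002
[[ 8.23622007e-02 -9.60837494e-01 -2.64589829e-01  4.10179148e+02]
 [ 9.96547367e-01  7.66104756e-02  3.20028056e-02 -1.15090615e+02]
 [-1.04791430e-02 -2.66312119e-01  9.63829883e-01  2.61495994e+02]
 [ 0.00000000e+00  0.00000000e+00  0.00000000e+00  1.00000000e+00]]
```

View pics/w9.png

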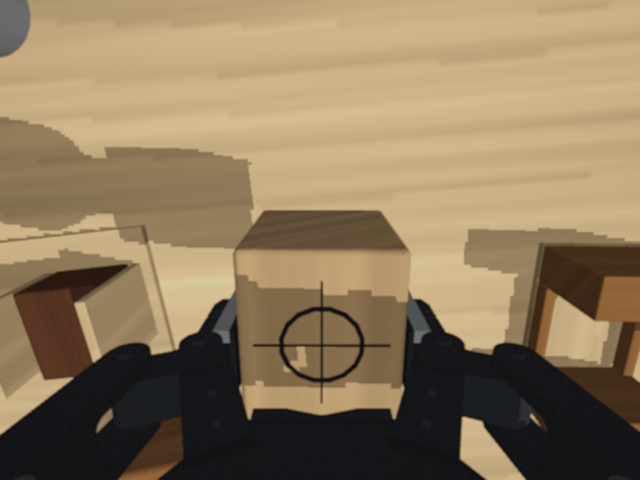

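Run:
```python
from h import *
p=get_image("wrist");g,M=grasp()
X=onz(p,(321.5,345),g[2]+18.5);print(X,g,M.T@(X-g))
need([565,61,135],1.49)
```

```text
[ 476.25626694 -121.572164    153.52137841] [ 476.09354952 -123.09370812  135.02137841] [  1.32735347  -0.23147704 -18.51421412]
grasp [ 476.1 -123.1  135. ] tilt [-0.015 -0.01 ] head 1.488 shift [190.8  73.3  -3.1] turn -0.002
```

```bash
python3 -m handwheel '[[0.008,0.003,-0.004,0,0.05],[0.016,0.006,-0.003,0,0.05],[0.02,0.008,-0.003,0,0.05],[0.02,0.008,-0.003,0,0.05],[0.02,0.008,-0.003,0,0.05],[0.02,0.008,-0.003,0,0.05],[0.02,0.008,-0.003,0,0.05],[0.02,0.008,-0.002,0,0.05],[0.016,0.006,-0.002,0,0.05],[0.01,0.003,0,0,0.05],[0.004,0.001,0,0,0.05],[0,0,0,0,0.05]]'
python3 - <<'E'
from h import *
need([565,61,135],1.49);p=get_image("wrist");cv2.imwrite("pics/w10.png",p["img"][:,:,::-1])
E
```

```text
clock: 16.12
tcp_pos: [560.5, 59.8, 298.8]
orientation: [0.736, 0.676, -0.016, -0.013]
ft_force: [0.1, -0.3, -1.3]
gripper_width: 53.3
grasp [554.1  59.4 144.3] tilt [-0.041 -0.003] head 1.486 shift [ 2.6 11.1  8.8] turn -0.004
```

View pics/w10.png

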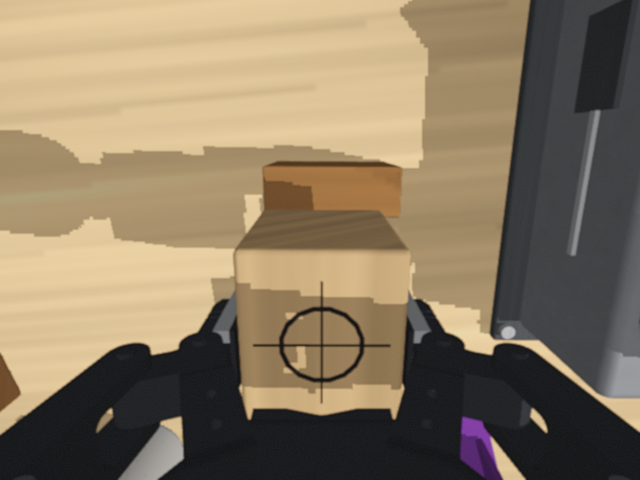

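```bash
python3 -m handwheel '[[0.002,0.006,0.003,0,0.05],[0,0.003,0,0,0.05],[0,0,0,0,0.05]]'
python3 - <<'E'
from h import *
need([565,61,135],1.49);p=get_image("wrist")
im=p["img"][:,:,::-1].copy()
def R2(t):return np.array([[np.cos(t),-np.sin(t)],[np.sin(t),np.cos(t)]])
for (cx,cy,th),col in(((565.5,61,-.08),(0,255,0)),):
    for z in(66,0):
        P=np.array([(63,38),(63,-38),(35,-38),(35,38)])@R2(th).T+[cx,cy];P=np.c_[P,np.full(4,z)]
        uv=proj(p,P);print(uv.round(1).tolist());cv2.polylines(im,[np.round(uv).astype(int)],True,col,1)
cv2.imwrite("pics/w11.png",cv2.resize(im[120:330,180:480],None,fx=2.6,fy=2.6))
E
```

```text
clock: 16.42
tcp_pos: [569.1, 58.8, 294.2]
orientation: [0.737, 0.675, -0.018, -0.013]
ft_force: [0.5, 0.3, -1.8]
gripper_width: 53.7
grasp [562.4  58.2 139.6] tilt [-0.044 -0.004] head 1.483 shift [3.1 2.6 4.5] turn -0.007
[[388.7, 364.8], [262.6, 365.2], [260.5, 322.6], [390.4, 322.2]]
[[374.3, 316.0], [276.2, 316.3], [274.8, 282.3], [375.3, 281.8]]
```

View pics/w11.png

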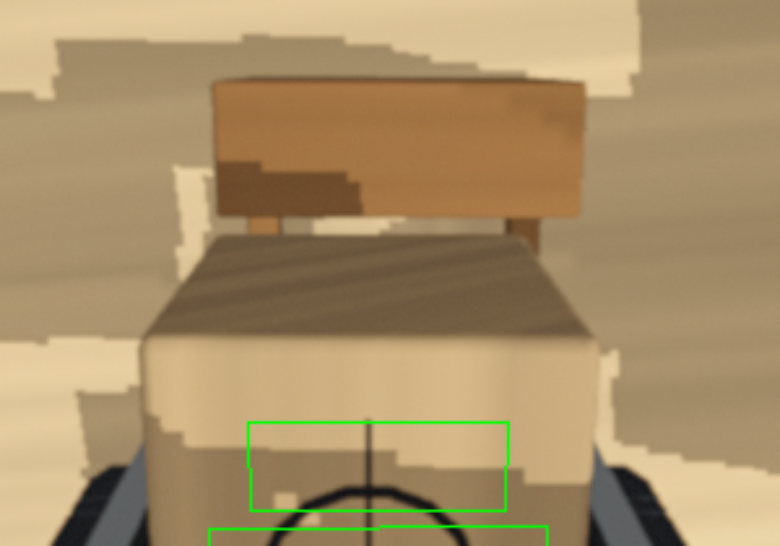

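Run:
```python
from h import *
from scipy.optimize import least_squares
p=get_image("wrist");need([565,61,135],1.49)
def R2(t):return np.array([[np.cos(t),-np.sin(t)],[np.sin(t),np.cos(t)]])
def pr(q):
    P=np.array([(-63,38),(-63,-38),(-35,-38),(-35,38)])@R2(q[2]).T+q[:2];return proj(p,np.c_[P,np.full(4,66)])
obs=np.array([(585,82),(213,82),(218,216),(580,216)])/2.6+[180,120]-.3
print(pr([565.5,61,-.08]).round(1).tolist(),obs.round(1).tolist())
r=least_squares(lambda q:(pr(q)-obs).ravel(),[565,61,-.08]);print(r.x,r.fun.round(1))
g,M=grasp();X=onz(p,(321.5,345),g[2]+18.5);print("mark",X,"grasp",g)
```

```text
grasp [561.9  58.2 139.6] tilt [-0.044 -0.004] head 1.483 shift [3.1 3.  4.5] turn -0.007
[[397.4, 150.9], [252.1, 152.0], [254.7, 204.9], [395.3, 204.0]] [[404.7, 151.2], [261.6, 151.2], [263.5, 202.8], [402.8, 202.8]]
[ 5.65399441e+02  6.51306811e+01 -8.61314247e-02] [ 1.3 -0.8 -1.  -0.6 -0.9  0.9  0.6  0.9]
mark [561.40581038  59.83600076 158.14520352] grasp [561.9247481   58.23339653 139.64520352]
```

```bash
python3 -m handwheel '[[0.002,0.001,0.004,0,0.05],[0.002,0.001,0.006,0,0.05],[0,0.001,0.006,0,0.05],[0,0,0.004,0,0.05],[0,0,0.001,0,0.05],[0,0,0,0,0.05],[0,0,0,0,0.05]]'
python3 - <<'E'
from h import *
need([566,62.3,110],1.487);p=get_image("wrist");crop(p,200,100,440,280,3.3,"w12.png")
E
```

```text
clock: 17.1
tcp_pos: [570.8, 61.5, 270.3]
orientation: [0.738, 0.674, -0.018, -0.014]
ft_force: [1.1, -0.1, -1.5]
gripper_width: 53.7
grasp [563.8  60.9 115.7] tilt [-0.046 -0.004] head 1.48 shift [1.7 2.3 5.6] turn -0.007
```

View pics/w12.png

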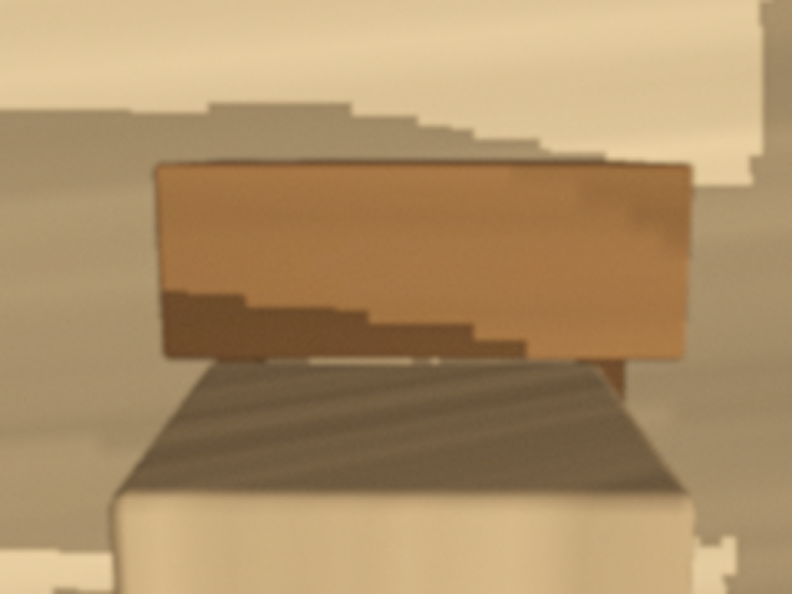

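```bash
python3 -m handwheel '[[0.002,0.0015,0,0,0.05],[0.0008,0.001,0,0,0.05],[0,0,0,0,0.05],[0,0,0,0,0.05]]'
python3 - <<'E'
from h import *
need([566.7,63.6,110],1.487);p=get_image("wrist");crop(p,200,100,440,280,3.3,"w13.png")
E
```

```text
clock: 17.48
tcp_pos: [574.2, 64.5, 271.1]
orientation: [0.738, 0.674, -0.018, -0.013]
ft_force: [-0.3, -0.8, -1.7]
gripper_width: 53.5
grasp [567.4  63.8 116.6] tilt [-0.044 -0.004] head 1.481 shift [-0.3 -0.4  6.6] turn -0.006
```

View pics/w13.png

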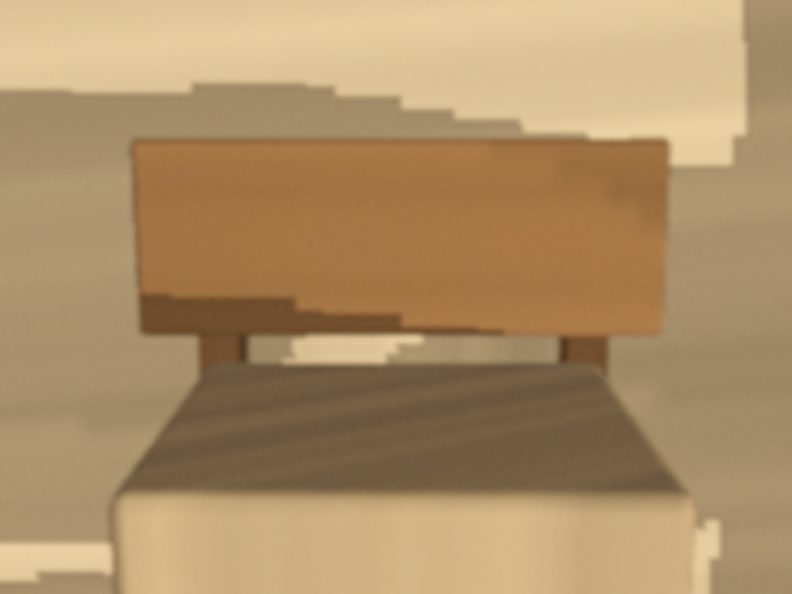

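Blank and pocket are now lined up: the ledges (200–245 and 562–607) sit symmetrically about the blank edge (207–602). I'll lower it in stages.

```bash
python3 -m handwheel '[[0,0.0002,0.004,0,0.05],[0,0.0002,0.006,0,0.05],[0,0.0002,0.006,0,0.05],[0,0.0002,0.005,0,0.05],[0,0,0.002,0,0.05]]'
python3 - <<'E'
from h import *
need([566.7,63.6,47.5],1.487);p=get_image("wrist");crop(p,200,100,440,280,3.3,"w14.png")
E
```

```text
clock: 17.95
tcp_pos: [574.3, 64.3, 246.8]
orientation: [0.738, 0.674, -0.017, -0.013]
ft_force: [-0.9, -0.2, -2.0]
gripper_width: 53.2
grasp [567.9  63.6  92.2] tilt [-0.042 -0.004] head 1.481 shift [ 0.2  0.7 44.7] turn -0.006
```

View pics/w14.png

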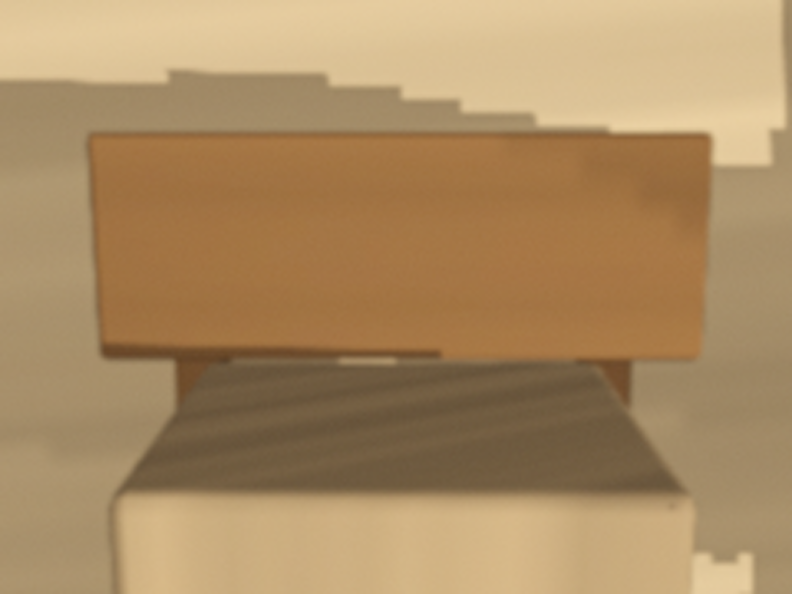

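```bash
python3 -m handwheel '[[0,0.0001,0.004,0,0.05],[0,0.0001,0.006,0,0.05],[0,0.0001,0.006,0,0.05],[0,0.0001,0.005,0,0.05],[0,0,0.004,0,0.05]]'|grep force;python3 -c "
from h import *
need([566.7,63.6,47.5],1.487)"; python3 -m handwheel '[[0,0.0001,0.004,0,0.05],[0,0.0001,0.004,0,0.05],[0,0.0001,0.003,0,0.05]]'|grep force
python3 - <<'E'
from h import *
need([566.7,63.6,47.5],1.487);p=get_image("wrist");cv2.imwrite("pics/w15.png",p["img"][:,:,::-1])
E
```

```text
ft_force: [-0.1, -0.6, -1.2]
grasp [567.   63.4  64.8] tilt [-0.042 -0.004] head 1.481 shift [ 0.3  0.4 17.3] turn -0.006
ft_force: [-0.1, 0.6, -0.9]
grasp [566.3  63.3  51.8] tilt [-0.043 -0.004] head 1.481 shift [0.3 0.6 4.3] turn -0.006
```

View pics/w15.png

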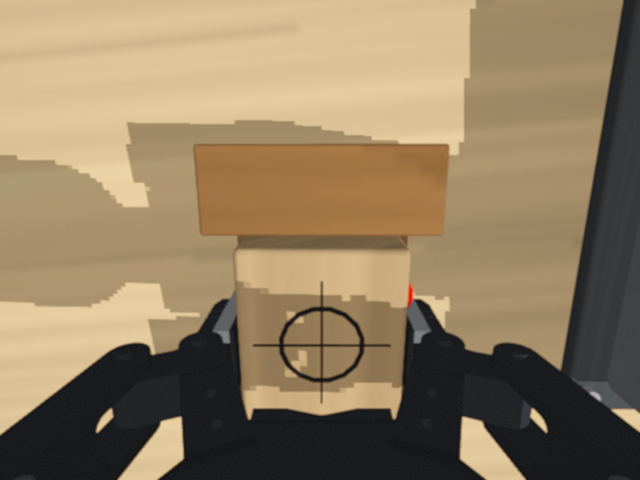

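Nearly home with no side force. I'll go down in small steps until contact.

```bash
for i in 1 2 3 4; do python3 -m handwheel '[[0,0,0.0015,0,0.05]]' | grep -E "tcp|force"; done; python3 -c "
from h import *
need([566.7,63.6,47.5],1.487)"
```

```text
tcp_pos: [572.8, 64.0, 204.2]
ft_force: [0.6, 0.1, -1.5]
tcp_pos: [572.7, 64.0, 202.6]
ft_force: [-2.8, 0.2, 7.2]
tcp_pos: [572.7, 63.9, 202.6]
ft_force: [-5.0, 0.3, 10.7]
tcp_pos: [572.6, 64.0, 202.7]
ft_force: [-2.9, -0.2, 5.2]
grasp [566.   63.3  48.1] tilt [-0.043 -0.004] head 1.481 shift [0.3 0.7 0.6] turn -0.006
```

Floor contact at grasp z 48, as expected. I'll open gently.

```bash
python3 -m handwheel '[[0,0,0,0,0.056],[0,0,0,0,0.062],[0,0,0,0,0.07],[0,0,0,0,0.075],[0,0,0,0,0.075],[0,0,-0.002,0,0.075]]'
python3 - <<'E'
from h import *
need([566.7,63.6,150],1.487);p=get_image("wrist");cv2.imwrite("pics/w16.png",p["img"][:,:,::-1])
E
```

```text
clock: 19.55
tcp_pos: [573.8, 63.9, 206.4]
orientation: [0.738, 0.674, -0.016, -0.012]
ft_force: [-0.6, -0.1, -0.4]
gripper_width: 75.6
grasp [567.7  63.3  51.8] tilt [-0.039 -0.004] head 1.481 shift [ -0.6  -4.8 -98. ] turn -0.006
```

View pics/w16.png

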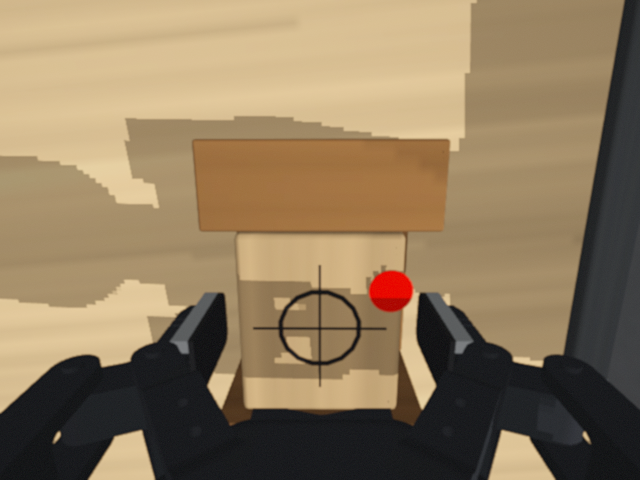

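The blank sits flat and level with the cheek tops, ring at (320,328). The red spot is at (391,291), clear of the mark in both axes (about -13, +23 mm). Plan: near screw about +0.55 rad, then far screw about -1.1 rad. I'll rise straight up first.

```bash
python3 -m handwheel '[[0,0,-0.008,0,0.075],[0,-0.0005,-0.014,0,0.075],[0,-0.0005,-0.02,0,0.075],[0,-0.001,-0.024,0,0.075],[0,-0.001,-0.024,0,0.075],[0,-0.001,-0.024,0,0.075],[0,-0.001,-0.02,0,0.075],[0,0,-0.014,0,0.075],[0,0,-0.008,0,0.075],[0,0,0,0,0.07],[0,0,0,0,0.06]]'
python3 - <<'E'
from h import *
p=get_image("wrist");cv2.imwrite("pics/w17.png",p["img"][:,:,::-1])
need([464,259,210],2.275)
t=get_image("top");crop(t,100,180,280,315,4.4,"t2.png")
for n in ("mark","blank_mid","jig"):
    for d in look_for(t,n)[:2]+look_for(p,n)[:2]:print(n,d["xy"],d["conf"],d.get("shot"))
E
```

```text
clock: 20.52
tcp_pos: [574.1, 65.1, 374.1]
orientation: [0.738, 0.674, -0.016, -0.011]
ft_force: [-0.4, 0.1, -0.4]
gripper_width: 60.8
grasp [568.1  64.5 219.4] tilt [-0.038 -0.004] head 1.481 shift [ 184.4 -120.8   12.6] turn -0.794
mark [239.5, 229.0] 0.8 None
mark [317.7, 221.7] 0.67 None
blank_mid [239.7, 232.9] 0.85 None
blank_mid [321.4, 221.9] 0.83 None
jig [246.3, 249.4] 0.92 None
jig [319.4, 178.2] 0.89 None
```

View pics/w17.png

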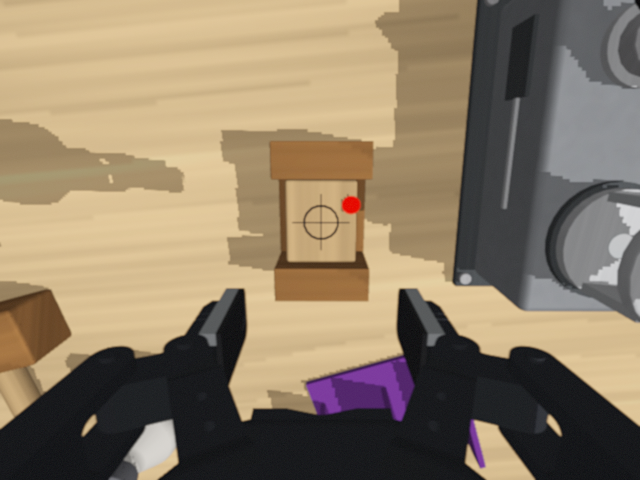

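View pics/t2.png

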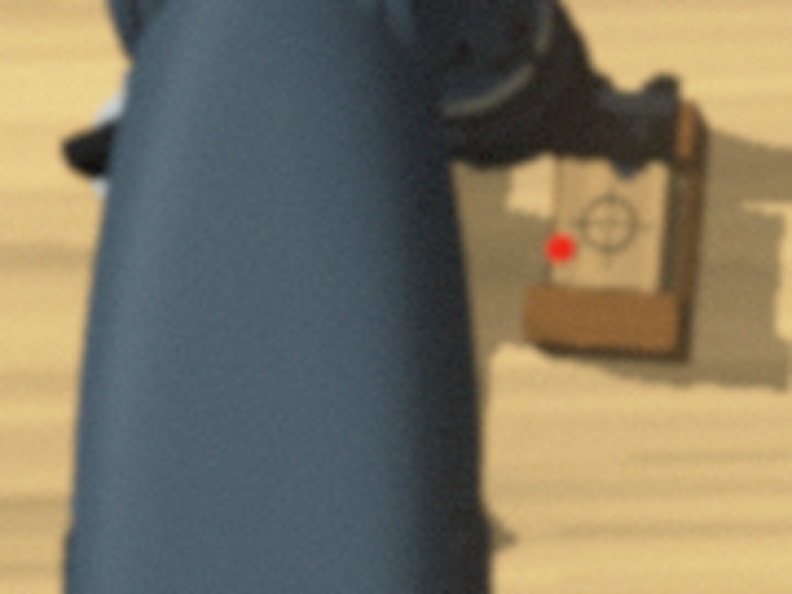

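```bash
python3 - <<'E'
from h import *
t=get_image("top");c=lambda x,y,u,v,k:(u+(x+.5)/k-.5,v+(y+.5)/k-.5)
S=onz(t,c(560,249,100,180,4.4),66);M=onz(t,c(608,223.5,100,180,4.4),66);print("top",S,M,S-M)
p=get_image("wrist");S2=onz(p,(351,205),66);M2=onz(p,(321,222),66);print("wrist",S2,M2,S2-M2)
E
python3 -m handwheel '[[0,-0.01,0,0,0.06],[0.008,-0.02,0,0,0.06],[0.016,-0.02,0,0,0.06],[0.02,-0.02,0,0,0.06],[0.022,-0.016,0,0,0.06],[0.022,-0.014,0,0,0.06],[0.022,-0.01,0,0,0.06],[0.022,-0.006,0,0,0.06],[0.02,0,0,0,0.06],[0.014,0,0,0,0.06],[0.008,0,0,0,0.06],[0,0,0,0,0.06]]'
python3 - <<'E'
from h import *
need([464,259,210],2.275)
E
```

```text
top [550.96325235  86.81273146  66.        ] [563.15649787  62.97967233  66.        ] [-12.19324552  23.83305913   0.        ]
wrist [550.87960464  88.87933513  66.        ] [561.90455279  65.21555032  66.        ] [-11.02494816  23.66378481   0.        ]
clock: 22.02
tcp_pos: [469.2, 255.0, 374.2]
orientation: [0.739, 0.673, -0.017, -0.013]
ft_force: [-1.0, 0.4, -0.5]
gripper_width: 59.8
grasp [462.8 254.4 219.7] tilt [-0.042 -0.004] head 1.477 shift [4.8 1.2 9.6] turn -0.798
```

```bash
python3 -m handwheel '[[0,0,0,-0.11,0.06],[0,0,0,-0.12,0.06],[0,0,0,-0.12,0.06],[0,0,0,-0.12,0.06],[0,0,0,-0.12,0.06],[0,0,0,-0.12,0.06],[0,0,0,-0.09,0.06],[0,0,0,0,0.06]]'>/dev/null
python3 - <<'E'
from h import *
need([464,259,142],2.275);p=get_image("wrist");cv2.imwrite("pics/w18.png",p["img"][:,:,::-1])
for d in look_for(p,"screw_near_grip"):print(d["xy"],d["conf"],onz(p,d["xy"],154))
E
```

```text
grasp [463.5 248.1 218.8] tilt [-0.044 -0.01 ] head 2.309 shift [ 6.  10.7 76.6] turn 0.034
[338.0, 275.0] 0.61 [461.30129713 259.81874773 154.        ]
```

View pics/w18.png

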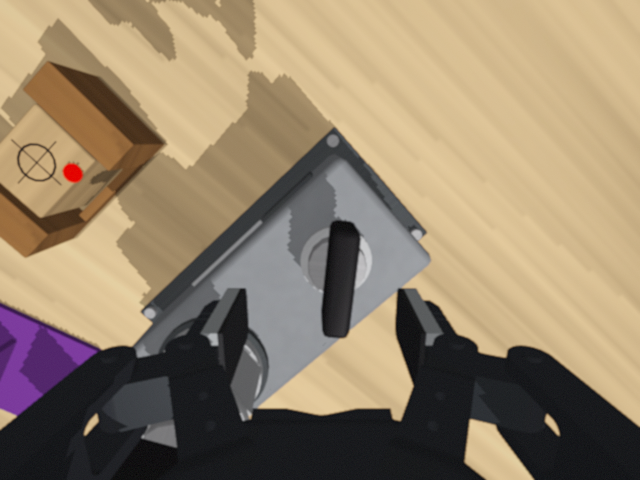

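Run:
```python
from h import *
p=get_image("wrist");crop(p,270,190,420,350,4.5,"w19.png")
a=onz(p,(337,333),154);b=onz(p,(345,224),154);print(a,b,(a+b)/2,np.linalg.norm(a-b),np.arctan2(*(b-a)[[1,0]])%np.pi)
```

```text
[487.20095383 283.14548096 154.        ] [438.10141532 243.58149382 154.        ] [462.65118457 263.36348739 154.        ] 63.05611595619661 0.6782623366603708
```

View pics/w19.png

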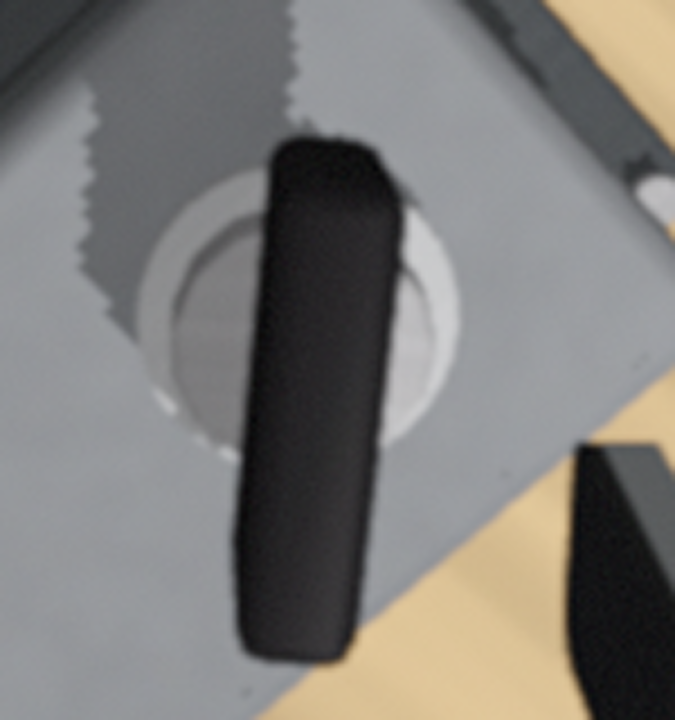

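Run:
```python
from h import *
p=get_image("wrist")
a=onz(p,(336,335.5),154);b=onz(p,(344.4,235.6),154);print(a,b,(a+b)/2,np.linalg.norm(a-b),np.arctan2(*(b-a)[[1,0]])%np.pi)
# side edges
a=onz(p,(270+360/4.5,190+600/4.5),154);b=onz(p,(270+399/4.5,190+230/4.5),154);print(np.arctan2(*(b-a)[[1,0]])%np.pi)
a=onz(p,(270+238/4.5,190+590/4.5),154);b=onz(p,(270+270/4.5,190+210/4.5),154);print(np.arctan2(*(b-a)[[1,0]])%np.pi)
need([464.5,261.3,185],2.25)
```

```text
[488.68925519 284.03210014 154.        ] [442.87458782 247.8494451  154.        ] [465.7819215  265.94077262 154.        ] 58.379519286087024 0.6684666278778781
0.6573165595670654
0.6592001499334748
grasp [463.5 248.7 218.9] tilt [-0.044 -0.009] head 2.306 shift [ 7.9 10.5 33.7] turn 0.056
```

```bash
python3 -m handwheel '[[0.003,0.004,0.004,0.035,0.06],[0.003,0.004,0.008,0.038,0.06],[0.002,0.003,0.01,0,0.06],[0,0,0.008,0,0.06],[0,0,0.004,0,0.06],[0,0,0,0,0.06],[0,0,0,0,0.06]]'>/dev/null
python3 - <<'E'
from h import *
need([464.5,261.3,142],2.233);p=get_image("wrist");cv2.imwrite("pics/w20.png",p["img"][:,:,::-1])
E
```

```text
grasp [465.3 261.  182.3] tilt [-0.044 -0.01 ] head 2.225 shift [-0.   1.3 40.3] turn -0.008
```

View pics/w20.png

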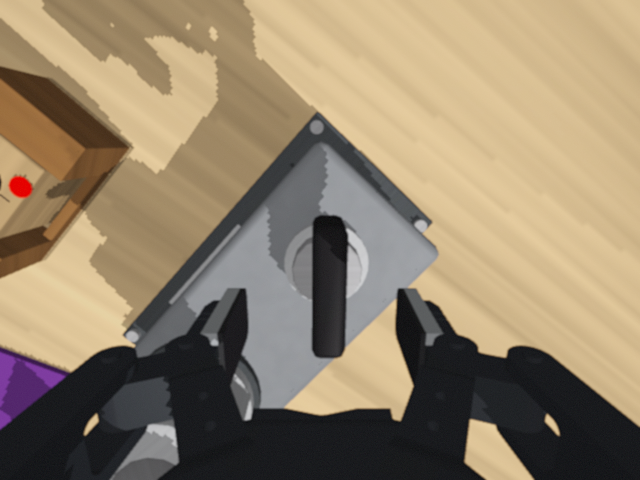

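```bash
python3 -m handwheel '[[0.0005,0.0003,0.006,0,0.06],[0.0005,0.0003,0.009,0,0.06],[0,0.0003,0.009,0,0.06],[0,0.0003,0.007,0,0.06],[0,0,0.004,0,0.06],[0,0,0,0,0.06],[0,0,0,0,0.06]]'
python3 - <<'E'
from h import *
need([464.5,261.3,142],2.233);p=get_image("wrist");cv2.imwrite("pics/w21.png",p["img"][:,:,::-1])
E
```

```text
clock: 24.1
tcp_pos: [470.7, 263.4, 298.5]
orientation: [0.442, 0.897, -0.014, -0.017]
ft_force: [1.1, 0.2, -0.1]
gripper_width: 60.3
grasp [464.  261.9 144. ] tilt [-0.044 -0.01 ] head 2.225 shift [-0.8  0.1  2. ] turn -0.008
```

View pics/w21.png

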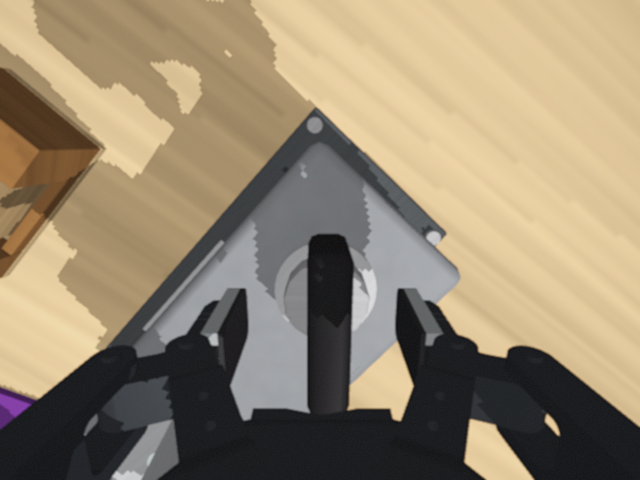

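The bar is centred at u = 329 and the jaw middle is at 321, so I'll shift 2.5 mm and close lightly.

```bash
python3 -m handwheel '[[0.0025,0,0.001,0,0.06],[0,0,0,0,0.05],[0,0,0,0,0.04],[0,0,0,0,0.03],[0,0,0,0,0.01],[0,0,0,0,0.01],[0,0,0,0,0.01],[0,0,0,0,0.01],[0,0,0,0,0.01]]' 25
python3 - <<'E'
from h import *
need([464.5,261.3,142],2.233)
E
```

```text
clock: 24.9
tcp_pos: [469.5, 266.0, 299.1]
orientation: [0.442, 0.897, -0.013, -0.016]
ft_force: [-1.0, 0.2, -1.0]
gripper_width: 15.7
grasp [463.2 264.4 144.6] tilt [-0.04 -0.01] head 2.225 shift [-3.3 -0.8  2.5] turn -0.008
```

```bash
python3 -m handwheel '[[0,0,0,0.08,0.01],[0,0,0,0.1,0.01],[0,0,0,0.1,0.01],[0,0,0,0.1,0.01],[0,0,0,0.1,0.01],[0,0,0,0.06,0.01],[0,0,0,0,0.01]]'
python3 - <<'E'
from h import *
need([464.5,261.3,142],2.233)
for n in("top","scene"):
    p=get_image(n);q=(210,180,280,250) if n=="top" else (340,200,430,270);crop(p,*q,7,n+"5.png")
E
```

```text
clock: 25.48
tcp_pos: [469.4, 266.1, 299.1]
orientation: [0.674, 0.738, -0.017, -0.013]
ft_force: [-0.4, -0.7, 0.2]
gripper_width: 15.5
grasp [463.  264.9 144.5] tilt [-0.042 -0.007] head 1.661 shift [-3.8  1.3  2.5] turn -0.572
```

View pics/top5.png

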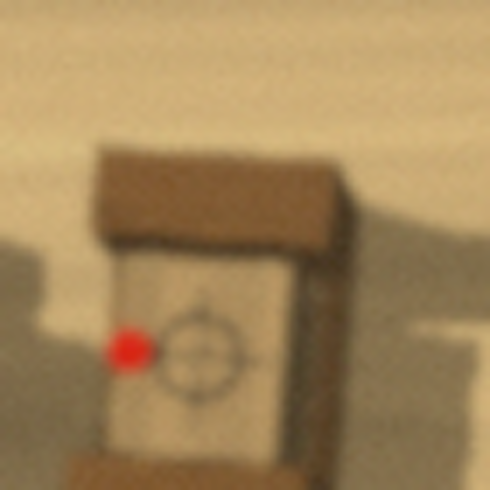

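View pics/scene5.png

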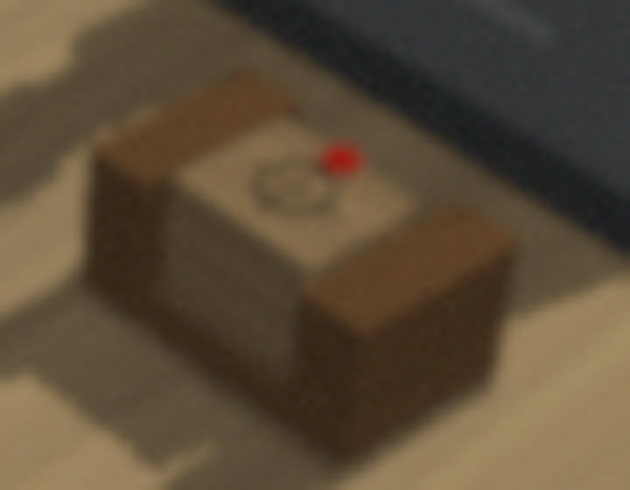

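```bash
cat > sp.py <<'E'
from h import *
def an(S,M,yaw=-.085,A=np.array([583.8,250.3])):
    S,M=S[:2],M[:2];r=np.array([[np.cos(yaw),np.sin(yaw)],[-np.sin(yaw),np.cos(yaw)]])
    # offset of A chosen by calibration M->(566,63.3)
    sh=np.array([565.8,63.3])-M;S=S+sh;M=M+sh
    d=r@(S-M);ph=lambda P:np.arctan2((r@(P-A))[0],-(r@(P-A))[1])
    rr=lambda P:np.linalg.norm(P-A)
    print("S-M jig",d.round(1),"need near %+.3f far %+.3f"%((ph(M)-ph(S))/.15,(rr(S)-rr(M))/20), "r",rr(S).round(1),rr(M).round(1),"phi",ph(S).round(3))
E
python3 - <<'E'
from sp import *
t=get_image("top");c=lambda x,y,u,v,k:(u+(x+.5)/k-.5,v+(y+.5)/k-.5)
an(onz(t,c(130,352,210,180,7),66),onz(t,c(200,357,210,180,7),66))
t=get_image("scene")
an(onz(t,c(341,160,340,200,7),66),onz(t,c(294,186,340,200,7),66))
E
```

```text
S-M jig [ 0.3 22. ] need near -0.002 far -1.100 r 165.9 187.9 phi -0.011
S-M jig [ 0.1 22.6] need near +0.007 far -1.130 r 165.3 187.9 phi -0.012
```

Near screw is done: the spot lines up in x within 0.3 mm in both cameras. I'll let go and rise.

```bash
python3 -m handwheel '[[0,0,0,0,0.03],[0,0,0,0,0.045],[0,0,0,0,0.06],[0,0,0,0,0.06],[0,0,-0.006,0,0.06],[0,0,-0.012,0,0.06],[0,0,-0.02,0,0.06],[0,0,-0.022,0,0.06],[0,0,-0.024,0,0.06],[0,0,-0.02,0,0.06],[0,0,-0.012,0,0.06],[0,0,-0.006,0,0.06]]'>/dev/null
python3 - <<'E'
from h import *
need([583,251,270],.365);p=get_image("wrist");cv2.imwrite("pics/w22.png",p["img"][:,:,::-1])
E
```

```text
grasp [467.  265.7 276.1] tilt [-0.042 -0.009] head 1.668 shift [-25.9 114.2   1.3] turn 1.303
```

View pics/w22.png

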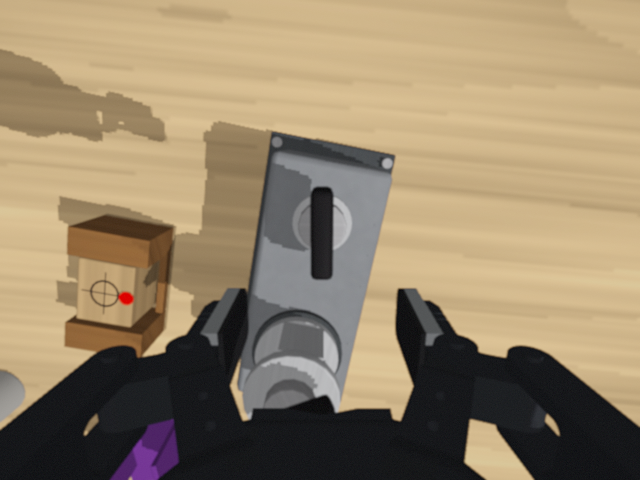

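```bash
python3 -m handwheel '[[-0.002,0.005,0,0.06,0.06],[-0.003,0.01,0,0.12,0.06],[-0.003,0.012,0,0.12,0.06],[0,0,0,0.12,0.06],[0,0,0,0.12,0.06],[0,0,0,0.12,0.06],[0,0,0,0.12,0.06],[0,0,0,0.12,0.06],[0,0,0,0.12,0.06],[0,0,0,0.12,0.06],[0,0,0,0.09,0.06],[0,0,0,0,0.06]]'>/dev/null
python3 - <<'E'
from h import *
need([583,251,270],.4);p=get_image("wrist");cv2.imwrite("pics/w23.png",p["img"][:,:,::-1])
E
```

```text
grasp [494.1 256.9 273.7] tilt [-0.045 -0.01 ] head 0.387 shift [80.2 39.  -0.3] turn -0.013
```

View pics/w23.png

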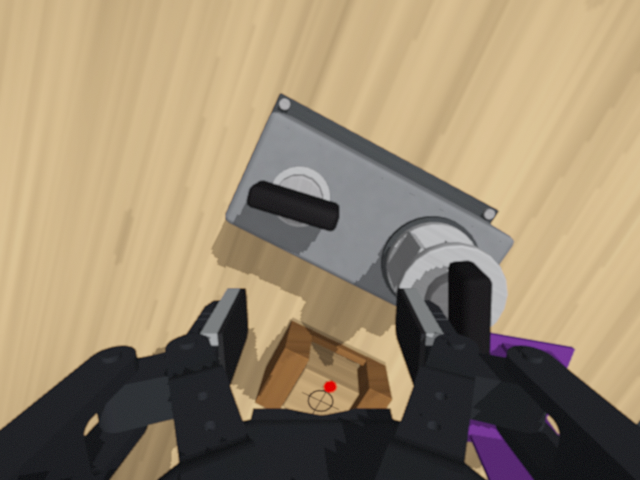

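```bash
python3 -m handwheel '[[0.005,0.002,0,0,0.06],[0.01,0.005,-0.001,0,0.06],[0.013,0.006,-0.001,0,0.06],[0.014,0.007,-0.001,0,0.06],[0.014,0.007,-0.001,0,0.06],[0.012,0.006,0,0,0.06],[0.008,0.004,0,0,0.06],[0.003,0.002,0,0,0.06],[0,0,0,0,0.06],[0,0,0,0,0.06]]'>/dev/null
python3 - <<'E'
from h import *
need([583,251,270],.4);p=get_image("wrist");cv2.imwrite("pics/w24.png",p["img"][:,:,::-1])
E
```

```text
grasp [587.3 251.  270.4] tilt [-0.048 -0.011] head 0.411 shift [-3.9 -1.7  0.6] turn 0.011
```

View pics/w24.png

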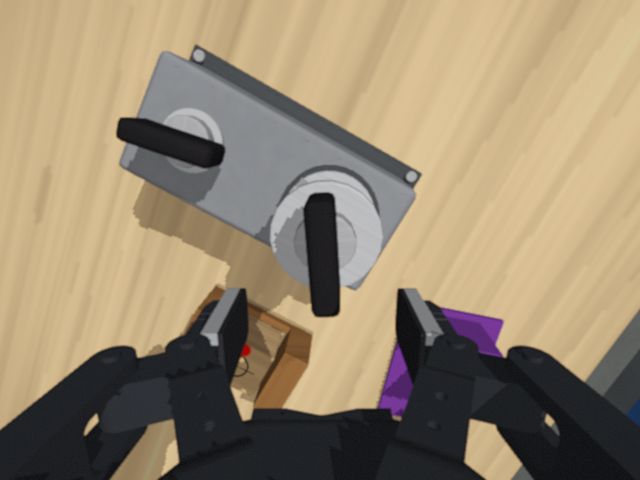

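Run:
```python
from h import *
p=get_image("wrist");crop(p,270,170,380,330,4,"w25.png")
a=onz(p,(325.5,314),216);b=onz(p,(320.5,207),216);print(a,b,(a+b)/2,np.linalg.norm(a-b),np.arctan2(*(b-a)[[1,0]]))
X=(a+b)/2
need([X[0],X[1],206],(np.arctan2(*(b-a)[[1,0]]))-np.pi/2)
```

```text
[598.27484988 230.46931641 216.        ] [572.95084535 282.02421169 216.        ] [585.61284762 256.24676405 216.        ] 57.43877116052463 2.027382934828509
grasp [586.9 251.1 270.7] tilt [-0.048 -0.011] head 0.41 shift [ 4.  -4.7 64.6] turn -0.046
```

View pics/w25.png

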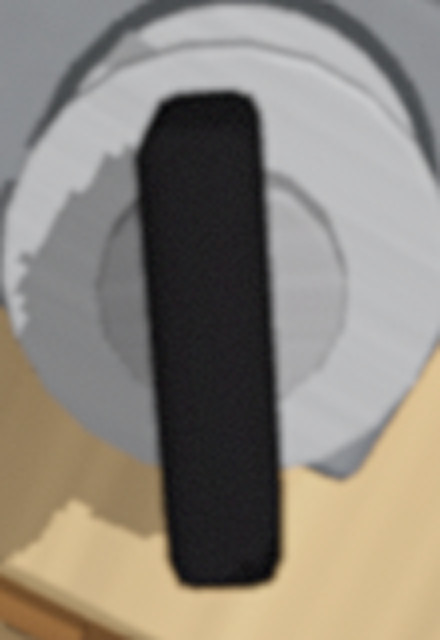

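```bash
python3 -m handwheel '[[0.001,-0.001,0.005,-0.03,0.06],[0,-0.001,0.008,-0.03,0.06],[0,0,0.008,0,0.06],[0,0,0.006,0,0.06],[0,0,0.003,0,0.06],[0,0,0,0,0.06]]'>/dev/null
python3 - <<'E'
from h import *
need([585,253,204],.47);p=get_image("wrist");cv2.imwrite("pics/w26.png",p["img"][:,:,::-1])
E
```

```text
grasp [583.  253.9 241.6] tilt [-0.046 -0.01 ] head 0.475 shift [ 3.1  2.2 37.5] turn 0.005
```

View pics/w26.png

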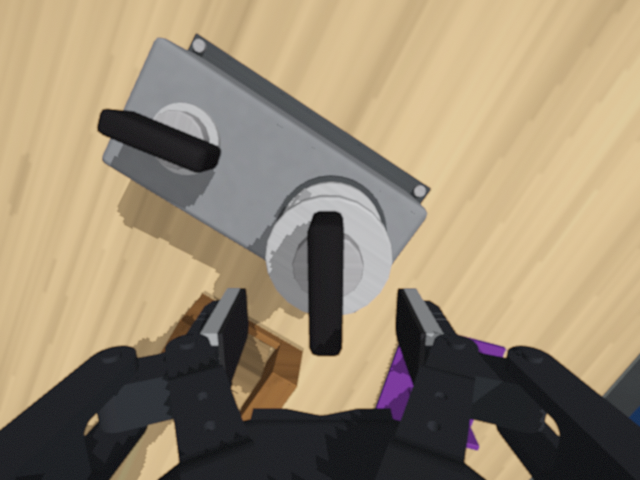

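```bash
python3 -m handwheel '[[0.001,0.0005,0.005,0,0.06],[0.001,0.0005,0.008,0,0.06],[0,0,0.008,0,0.06],[0,0,0.007,0,0.06],[0,0,0.004,0,0.06],[0,0,0,0,0.06],[0,0,0,0,0.06]]'
python3 - <<'E'
from h import *
need([585,253,204],.47);p=get_image("wrist");cv2.imwrite("pics/w27.png",p["img"][:,:,::-1])
E
```

```text
clock: 29.85
tcp_pos: [591.0, 254.9, 361.0]
orientation: [0.972, 0.235, -0.023, -0.001]
ft_force: [-0.4, -0.1, -0.5]
gripper_width: 59.7
grasp [584.  253.4 206.5] tilt [-0.045 -0.01 ] head 0.474 shift [0.9 0.9 2.5] turn 0.004
```

View pics/w27.png

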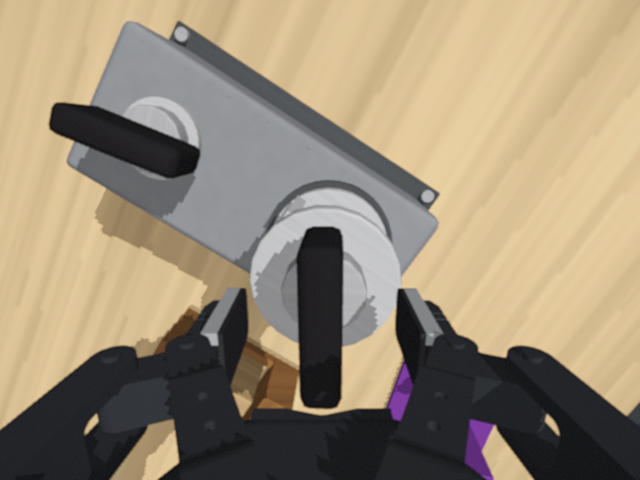

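The bar is centred at u = 320, between the jaws. I'll close and turn anticlockwise, about 0.9 rad first.

```bash
python3 -m handwheel '[[0,0.001,0.002,0,0.06],[0,0,0,0,0.05],[0,0,0,0,0.04],[0,0,0,0,0.03],[0,0,0,0,0.01],[0,0,0,0,0.01],[0,0,0,0,0.01],[0,0,0,0,0.01]]' 25
python3 -m handwheel '[[0,0,0,-0.06,0.01],[0,0,0,-0.1,0.01],[0,0,0,-0.11,0.01],[0,0,0,-0.11,0.01],[0,0,0,-0.11,0.01],[0,0,0,-0.11,0.01],[0,0,0,-0.11,0.01],[0,0,0,-0.11,0.01],[0,0,0,-0.06,0.01],[0,0,0,0,0.01]]'
python3 - <<'E'
from h import *
need([585,253,204],.47)
for n in("top","scene"):
    p=get_image(n);q=(210,180,280,250) if n=="top" else (340,200,430,270);crop(p,*q,7,n+"6.png")
E
```

```text
clock: 30.57
tcp_pos: [591.4, 253.8, 360.4]
orientation: [0.972, 0.235, -0.023, -0.0]
ft_force: [-1.4, -0.3, -1.1]
gripper_width: 16.0
clock: 31.4
tcp_pos: [592.0, 254.8, 360.4]
orientation: [0.766, 0.642, -0.018, -0.011]
ft_force: [-0.4, -1.4, -0.6]
gripper_width: 15.6
grasp [585.6 253.9 205.8] tilt [-0.041 -0.006] head 1.395 shift [-0.9 -0.4  1.8] turn 0.925
```

View pics/top6.png

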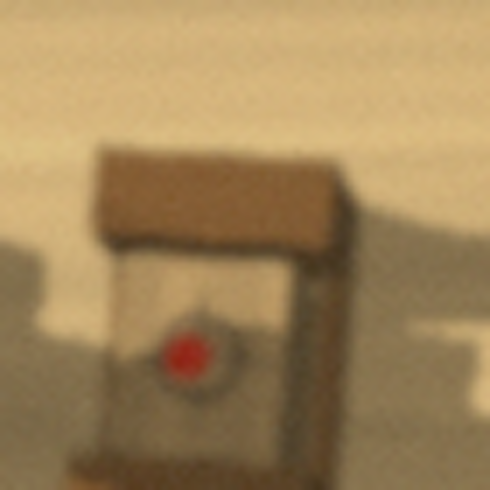

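View pics/scene6.png

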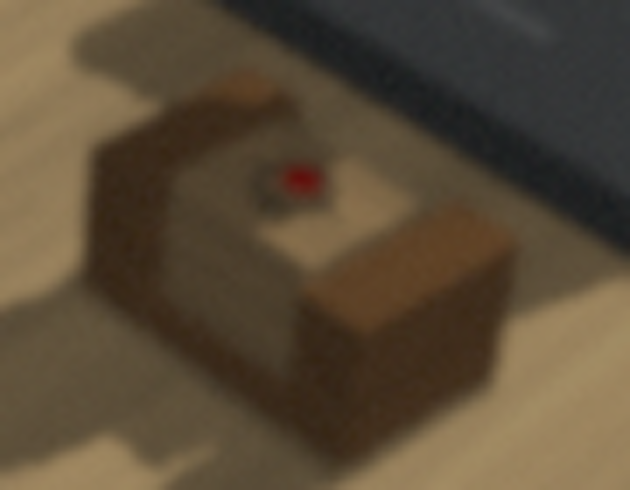

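The spot is about 4 mm short. I'll turn another -0.2.

```bash
python3 -m handwheel '[[0,0,0,-0.07,0.01],[0,0,0,-0.08,0.01],[0,0,0,-0.04,0.01],[0,0,0,0,0.01]]'>/dev/null
python3 - <<'E'
from h import *
need([585,253,204],.47)
for n in("top","scene"):
    p=get_image(n);q=(210,180,280,250) if n=="top" else (340,200,430,270);crop(p,*q,7,n+"7.png")
E
```

```text
grasp [585.6 254.2 205.8] tilt [-0.041 -0.005] head 1.584 shift [-1.2 -0.6  1.8] turn 1.114
```

View pics/top7.png

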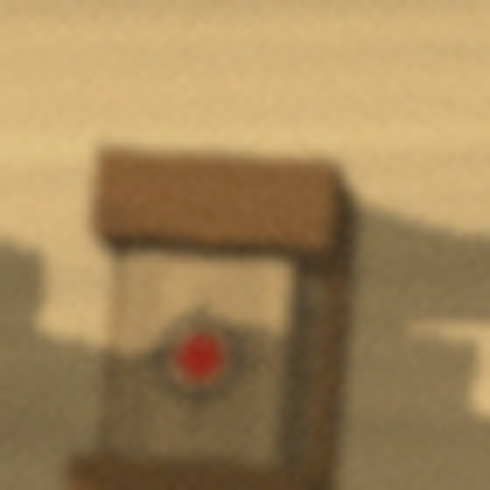

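View pics/scene7.png

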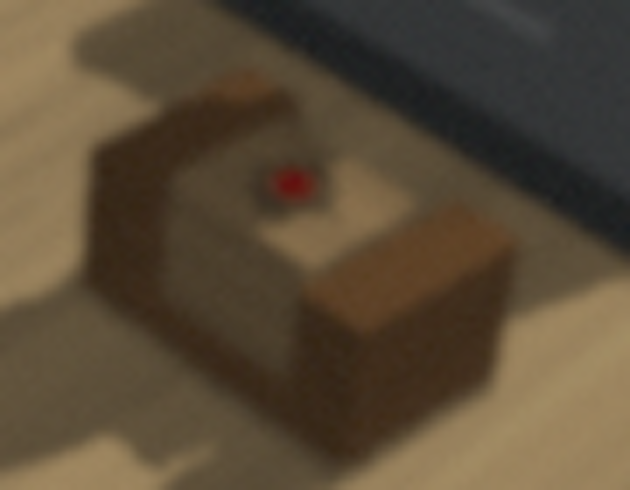

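Both views show the spot centred in the ring. I'll let go, rise clear, and look again.

```bash
python3 -m handwheel '[[0,0,0,0,0.03],[0,0,0,0,0.045],[0,0,0,0,0.06],[0,0,0,0,0.06],[0,0,-0.006,0,0.06],[0,0,-0.012,0,0.06],[0,0,-0.016,0,0.06],[0,0,-0.016,0,0.06],[0,0,-0.012,0,0.06],[0,0,-0.006,0,0.06],[0,0,0,0,0.06]]'
python3 - <<'E'
from h import *
need([585,253,204],.47)
for n in("top","scene","wrist"):
    p=get_image(n)
    if n=="wrist":cv2.imwrite("pics/w30.png",p["img"][:,:,::-1]);continue
    q=(210,180,280,250) if n=="top" else (340,200,430,270);crop(p,*q,7,n+"8.png")
    if n=="top":cv2.imwrite("pics/topfull.png",p["img"][:,:,::-1])
E
```

```text
clock: 32.85
tcp_pos: [595.1, 255.3, 432.5]
orientation: [0.705, 0.709, -0.016, -0.012]
ft_force: [0.4, 1.1, -0.3]
gripper_width: 60.0
grasp [588.8 254.5 277.9] tilt [-0.04  -0.005] head 1.577 shift [-1.1 -0.9 74. ] turn 1.107
```

View pics/top8.png

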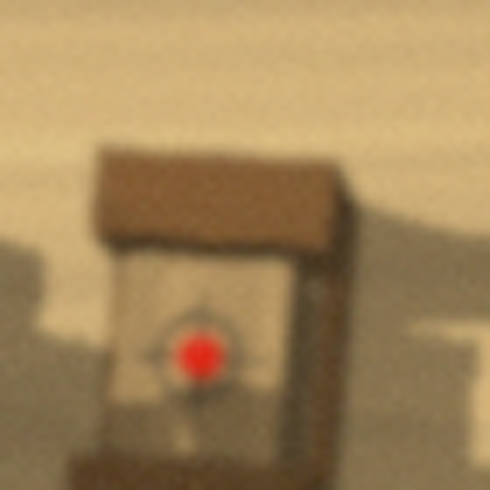

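View pics/w30.png

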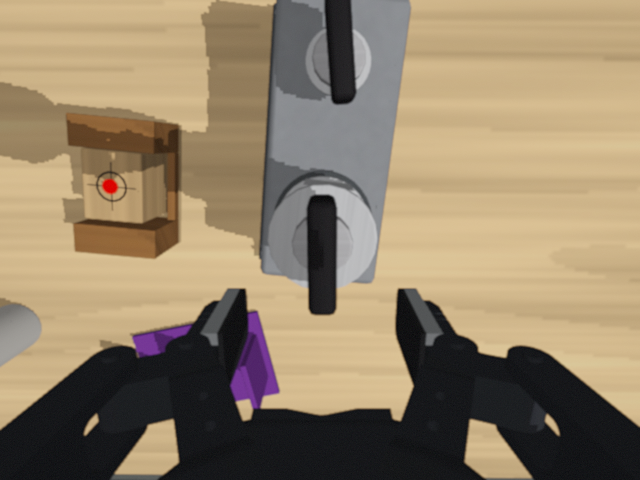

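View pics/topfull.png

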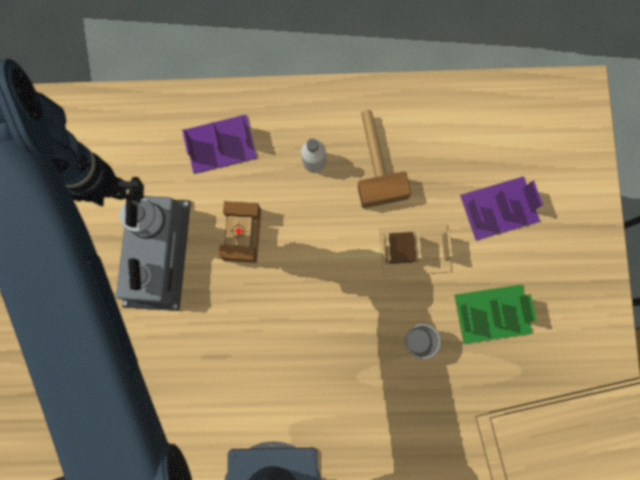

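The spot at (201,357) and the ring at (201,355) coincide in the crop. The blank is seated, the offcut, mallet, glue and pot haven't moved, and the gripper is clear. I'll hand in.

```bash
python3 -c "
from workcell import bot
print(bot.hand_in())"
```

```text
the job is handed in; nothing more can be done
None
```

The job is done and handed in at about 33 s of the 72 s allowed; the hand-in gave no verdict.

- **Blank:** I took it from the rack by its x ends and stood it on the bench. I then took it by its y sides and lowered it into the jig pocket until it touched the floor, at the expected height and about 11 N.
- **Screws:** I turned the near screw about +0.56 rad and the far screw about -1.11 rad. After the near screw, both cameras showed the spot within 0.3 mm of the mark in x.
- **Last checks:** With everything let go, the top and wrist views showed the spot centred in the ring, within about 1 mm. The blank sat flat and level with the cheek tops. The offcut, mallet, glue bottle and pot had not moved in the top view, and the gripper hung clear above the far screw.
- **What disagreed:** The top and wrist cameras differed by 2–4 mm on where the jig and the near screw are, so I lined up the blank and jig within one wrist picture instead. The tool also built up a tilt of about 0.04 rad during the moves. The blank still settled flat in the pocket once I let go.

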